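# Mark a tag blank with the automatic punch

## Robot

A 7-joint arm with a two-finger parallel gripper is mounted at the origin on the work surface. World frame = base frame: x ahead of the robot, y to its left, z up, the work surface at z = 0. Lengths are in m, angles in rad, forces in N, time in s.
With the tool pointing down it reaches from about 0.425 to 0.875 m from the base axis. Payload 9.9 kg.
Tool frame: the origin (TCP) lies midway between the tips of the shut fingers; the grasp point (between the pads) lies 19 mm behind it (robot.grip_depth is the z of the grasp point in the tool frame, in m); z points along the fingers, y is the direction in which the jaws open and shut (so a half turn about z gives the same grasp; the last joint's range is limited). The gripper opens to 85 mm and grips with 20 to 120 N. Pads are 22 mm wide; open, the fingers measure 114 mm over their backs; the gripper's body (76 mm by 85 mm) begins 54 mm behind the grasp point. The pads swing forward as they close: fully open they stand 13 mm farther back than shut.
Start: joints at [-1.324, 0.576, 0.025, 1.437, -0.015, 1.129, -0.057], TCP at [0.219, 0.638, 0.207] pointing down, gripper open.
Joint ranges: [-2.76, 2.76], [-0.34, 2.15], [-1.52, 1.57], [0.19, 2.46], [-1.09, 4.23], [0.17, 1.99], [-2.82, 2.82]. Speed limits (rad/s): [2.22, 2.22, 3.01, 3.01, 3.14, 3.14, 3.14].

## Interface

Orientations are given as a unit quaternion [w, x, y, z].
In Python, from workcell import telemetry, optics, order, robot gives the robot as it stands. The module is installed in compiled form; this text tells all that it offers.
- The arm moves only by the tool play_rows, never from a script. Its arguments are lists of equal length, an entry for each row: "delta_pos": the shift along the tool's x, y, z in m, a list of three; "dr": the turn, a rotation vector about the tool's x, y, z in degrees, a list of three; "jaw": the finger opening in m, from 0 to 0.0854. A call has 1 to 20 rows; each row shifts and turns the commanded pose from where the row before left it, along the tool's axes as they then stand; what a row does not reach is not made up. A row lasts 1/10 s, in which the tool goes at most 50 mm and 8.59 degrees, less where a joint would pass 70% of its speed; a pose out of reach is approached as far as the arm can. A call is refused whole if a number of a shift passes 0.05 or a number of a turn 8.59, either way. A call with a gripper value outside its range is refused whole. The fingers move at their own pace and stop on an object; "newtons" is the grip in N (left out, the last holds). Time passes only in rows, so rows that do not move let the fingers close. It gives the time, the measured TCP pose, the force and the opening at its end, in the units of the state.
- telemetry.state(): the state, without advancing time (a new reading comes with each control period).
- optics.get_image(name): name is "side" or "top" or "wrist"; returns the picture (400x640x3 uint8, red, green, blue); there is no depth.
- optics.camera_params(name): a dict with "intrinsics" (3x3 intrinsics, pixels), "eye" and "rotation" of the camera in the world. Camera axes: x right, y up, looking along -z (the intrinsics and any distortion apply to the point x, -y, -z); pixel columns grow to the right and rows downward; lengths in m; the calibration is good to about 2 mm. A picture is of the moment at which its call begins: read the wrist's pose just before it. camera_params takes no time and is no camera call; for the wrist camera it gives the pose at the moment of the call.
- order.sign_off(): hands the job in, once; it reports no verdict.
Trained networks look in the newest picture that a camera, given by its name, has taken for a name from the list of things; names that differ only in an ending like _2 or _b are one class to them, and where a whole thing is asked for, a point or a joint stands for the part that bears it (a point fixed in the world has none). Each returns a list of dicts, best first, with "score" (0 to 1); they miss things now and then, are a little off and sometimes report something else, mostly with a low value. They report only what shows in the picture. A call takes as long as a camera call. They do not tell look-alikes from the thing itself.
- optics.spot_in(camera, name): "rect" ([left, top, right, bottom] in pixels, round what is visible of it).
- optics.masks_of(camera, name): "mask" (400x640 bool, what is visible of it) and "rect" ([left, top, right, bottom] in pixels, round what is visible of it).
The state is a dict: "time_s": time; "joint_pos": joint angles; "qd": joint speeds; "joint_torque": joint torques, N m; "tool_pos": TCP position; "orientation": TCP orientation; "wrist_force": force on the tool from outside, world axes, zero at the start; "torque": the same for the moment, N m; "grip_width": finger opening in m.
Only numpy, scipy, OpenCV 4.12 (cv2) and the standard library are available. Lean on these libraries where they do the work, as an engineer would, in place of code of your own. Each camera call takes 0.05 s, during which the arm holds its last target.

## Task

Take the automatic centre punch out of its stand, put its nose through the hole of the guide plate onto the brass blank beneath, and press it straight down until its spring snaps, then let up: never force it hard against its inner stop, and never fire it anywhere else. Then put the punch back upright in its stand, fully home on its collar, and leave it there; leave the spool, the jar and the tape roll alone.

Things in the scene. Friction and masses are not known exactly. Their poses are not given: they have to be found in the camera images.
- punch: Automatic centre punch, round, 149 mm, about 170 g, hangs upright in its stand. Origin: on its axis at the collar's underside; z points away from the tip. Collar 30 mm diameter, z 0 to 8 mm; ribbed grip 18 mm diameter, z 8 to 50 (hold it here; fingertips may bear on the collar); 20 mm cap to z 60. Barrel 16 mm, down to z -45, taper to 11 mm at z -53, sprung nose 6 mm with a round end to z -89.
- punch_tip (a point): Lowest point of the punch's nose, moving with it. Pushing the nose in takes a force growing about 2.1 N per mm to 15 N after about 7 mm; there the spring trips by itself and the force falls at once to about 5 N. Pressed on from there, it meets a hard stop about 5 mm later, near 16 N. It re-arms by itself when the nose is let out.
- trip (a joint): The inner hammer of the punch, in m: 0 while armed, jumps to about 0.005 when the spring trips, and goes back to 0 when the nose is let out. It counts as fired above 0.004.
- stand: Plain wooden block, 64 x 64 x 92 mm high, fixed to the bench, with one upright round through-hole of 20 mm diameter (3 mm chamfer) in its middle. Origin: centre of its underside, z up. The punch hangs in the hole, its collar lying on the top face.
- stand_mouth (a point): Centre of the stand's hole, at the height of the top face (92 mm over the bench).
- fixture: Fixed to the bench: dark steel base 120 x 74 mm, two end blocks, on them an aluminium guide plate 110 (x) x 64 (y) x 6 mm, top face 34 mm over the bench, and 44 mm to either side of the middle (x) a steel thumb screw, 18 mm diameter, up to 50 mm over the bench. One hole in the plate's middle. Origin: centre of the underside, z up. Fixture and blank bear at most 20 N from the punch.
- guide_hole (a point): Centre of the guide plate's one round hole at the top face (34 mm over the bench), z up; 8.5 mm diameter, 1 mm chamfer, scribed lines lead to it. Beneath lies a brass blank, 50 x 40 mm; blanks differ, and the upper face of this one lies anywhere from 6 to 20 mm below the plate's top face: it must be felt for.
- spool: Black thread spool standing on end, 44 mm diameter, 55 mm high; to be left alone. Origin: centre of its underside.
- jar: Small glass jar with metal lid, 44 mm diameter, 55 mm high; to be left alone. Origin: centre of its underside.
- tape: Roll of clear tape lying flat, 68 mm diameter, 19 mm high; to be left alone. Origin: centre of its underside.
There are look-alikes about, which are no part of the job. Of the things like the fixture, leave any that is blue; of the rest the larger one is meant.

How it is judged:
By the outcome, as a careful person would: the job done as asked, in the order asked, and still so for the second after the job is handed in, with the robot touching nothing.
It also fails if it takes over 64 s, if anything falls off the work surface, if the arm or the gripper's body presses on something with over 40 N, if the wrist force passes 120 N, or if a joint passes its speed limit or range.

## Working session

There is one attempt and no reset: what is moved stays moved. The work goes in short steps, Python scripts to look and compute and a tool call to move; the robot and the scene stay as the last step left them, time stands still between calls to the robot, and variables do not carry over. Pictures are saved under pics/ and viewed, and the job is handed in when it is done.

Besides the shell and the picture viewer there is one more tool, called after ">>>" in YAML: its name, and indented under it one key for each argument. play_rows: Moves the arm, as the interface text tells. Its arguments: {"type":"object","properties":{"delta_pos":{"type":"array","items":{"type":"array","items":{"type":"number"}}},"dr":{"type":"array","items":{"type":"array","items":{"type":"number"}}},"jaw":{"type":"array","items":{"type":"number"}},"newtons":{"type":"number"}},"required":["delta_pos","dr","jaw"]}

```bash
mkdir -p pics; ls; cat > h.py <<'E'
import numpy as np, cv2
from workcell import telemetry, optics, order, robot
def save(img,n): cv2.imwrite('pics/'+n,cv2.cvtColor(img,cv2.COLOR_RGB2BGR))
def ray(cp,u,v):
    K=np.array(cp['intrinsics']);R=np.array(cp['rotation'])
    d=np.array([(u-K[0,2])/K[0,0],-(v-K[1,2])/K[1,1],-1.0]); return np.array(cp['eye']),R@d
def onz(cp,u,v,z):
    e,d=ray(cp,u,v); return e+d*(z-e[2])/d[2]
def proj(cp,p):
    K=np.array(cp['intrinsics']);R=np.array(cp['rotation']);c=R.T@(np.array(p)-np.array(cp['eye']))
    return np.array([K[0,2]+K[0,0]*c[0]/-c[2],K[1,2]+K[1,1]*(-c[1])/-c[2]])
E
python3 - <<'E'
from h import *
print({k:v for k,v in telemetry.state().items()})
print([a for a in dir(robot) if a[0]!='_'],robot.grip_depth)
for n in ['side','top','wrist']:
    p=optics.camera_params(n); print(n,p)
    save(optics.get_image(n),n+'0.png')
E
```

```text
pics
{'time_s': 0.0, 'joint_pos': array([-1.32382548,  0.57652406,  0.02484599,  1.43791291, -0.01499847,
        1.1289907 , -0.05651141]), 'qd': array([ 9.67671794e-04,  4.95462447e-05,  2.92102244e-04,  4.28891858e-04,
       -2.07000651e-03, -4.93144655e-04,  6.53645741e-04]), 'joint_torque': array([-6.04332763e-04, -7.65751791e+01,  2.25024976e+00, -2.85963678e+01,
        1.54094025e-02,  1.27385728e-02, -7.06134841e-06]), 'tool_pos': array([0.21905958, 0.63794495, 0.20644641]), 'orientation': array([-9.20145040e-05,  1.64621760e-01,  9.86356424e-01, -8.20051858e-04]), 'wrist_force': array([-0.18582001,  0.15966349,  0.03762003]), 'torque': array([-0.00381018,  0.04399411,  0.0076814 ]), 'grip_width': 0.08546037344294696}
['Unreachable', 'grip_depth'] -0.0187
side {'intrinsics': array([[456.65062513,   0.        , 337.47379709],
       [  0.        , 456.65062513, 204.92162212],
       [  0.        ,   0.        ,   1.        ]]), 'eye': array([ 0.42900575, -0.65814911,  0.68011955]), 'rotation': array([ 0.91455918,  0.38944122, -0.03812928, -0.10228981])}
top {'intrinsics': array([[407.40709697,   0.        , 315.97970937],
       [  0.        , 407.40709697, 198.07129719],
       [  0.        ,   0.        ,   1.        ]]), 'eye': array([ 0.47897464, -0.0514111 ,  1.00379512]), 'rotation': array([ 0.71197869,  0.02263957, -0.03288591, -0.70106512])}
wrist {'intrinsics': array([[349.48878207,   0.        , 318.07367611],
       [  0.        , 349.48878207, 198.73178776],
       [  0.        ,   0.        ,   1.        ]]), 'eye': array([0.14108664, 0.6641239 , 0.37266685]), 'rotation': array([ 0.80260449, -0.13379379, -0.09414838,  0.57363869])}
```

```bash
sed -i "s/R=np.array(cp\['rotation'\])/R=Q(cp['rotation'])/" h.py; cat >> h.py <<'E'
from scipy.spatial.transform import Rotation
def Q(q): return Rotation.from_quat([q[1],q[2],q[3],q[0]]).as_matrix()
E
python3 -c "
from h import *"
```

```text
(no output)
```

View pics/top0.png

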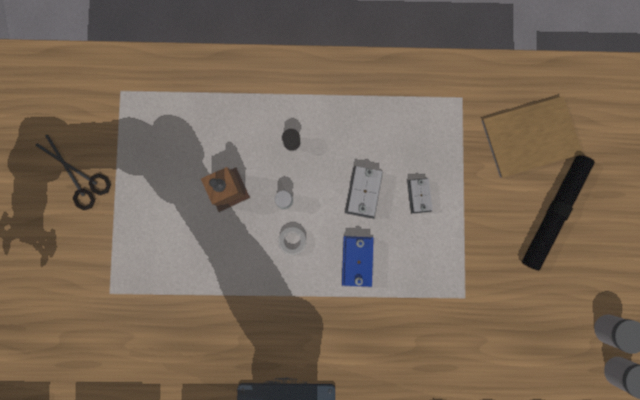

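View pics/side0.png

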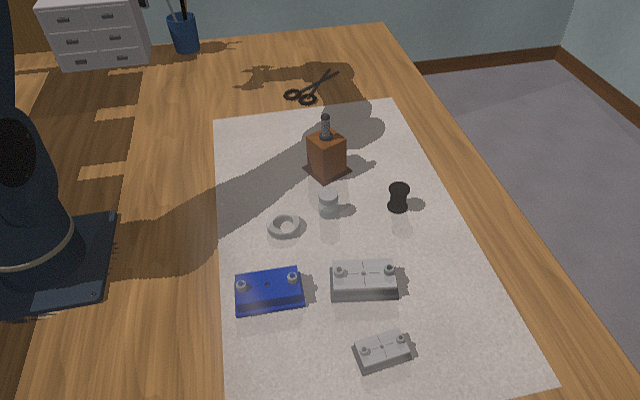

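View pics/wrist0.png

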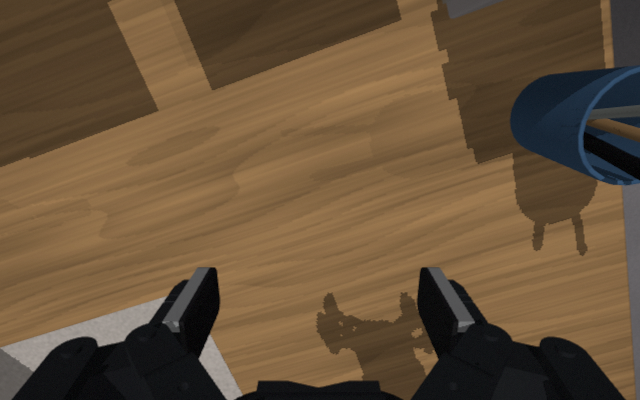

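```bash
cat > m.py <<'E'
from h import *
im=cv2.imread('pics/top0.png'); si=cv2.imread('pics/side0.png')
a=cv2.resize(im[150:230,180:280],None,fx=4,fy=4,interpolation=cv2.INTER_CUBIC)
b=cv2.resize(im[150:230,340:440],None,fx=4,fy=4,interpolation=cv2.INTER_CUBIC)
c=cv2.resize(si[100:200,280:380],None,fx=2.8,fy=2.8,interpolation=cv2.INTER_CUBIC)
d=cv2.resize(si[245:345,310:410],None,fx=2.8,fy=2.8,interpolation=cv2.INTER_CUBIC)
o=np.zeros((600,800,3),np.uint8); o[:320,:400]=a;o[:320,400:]=b;o[320:,:280]=c;o[320:,280:560]=d
cv2.imwrite('pics/crop1.png',o)
T=optics.camera_params('top');S=optics.camera_params('side')
for cam,n in [('top','fixture'),('top','punch'),('top','stand'),('top','spool'),('top','jar'),('top','tape'),('side','fixture'),('side','punch'),('side','stand')]:
    for r in optics.spot_in(cam,n)[:4]: print(cam,n,r['score'],np.round(r['rect'],1))
E
python3 m.py
```

```text
top fixture 0.93 [342.  167.1 383.1 216.7]
top fixture 0.82 [405.  179.5 431.3 214.3]
top fixture 0.57 [342.2 235.1 376.3 289.8]
top punch 0.59 [206.6 178.9 227.9 192.4]
top stand 0.77 [201.6 170.2 248.2 210.6]
top spool 0.91 [282.5 129.8 298.6 150. ]
top spool 0.17 [346.6 167.5 383.2 223.1]
top jar 0.7 [274.7 190.9 293.9 212.6]
top tape 0.71 [277.4 228.7 303.7 256.9]
side fixture 0.83 [353.7 324.3 415.2 373.8]
side fixture 0.6 [328.7 256.9 398.7 302.2]
side fixture 0.56 [233.1 261.5 305.6 318. ]
side punch 0.71 [318.  111.6 329.3 138.6]
side stand 0.83 [301.9 128.8 350.9 188.1]
```

View pics/crop1.png

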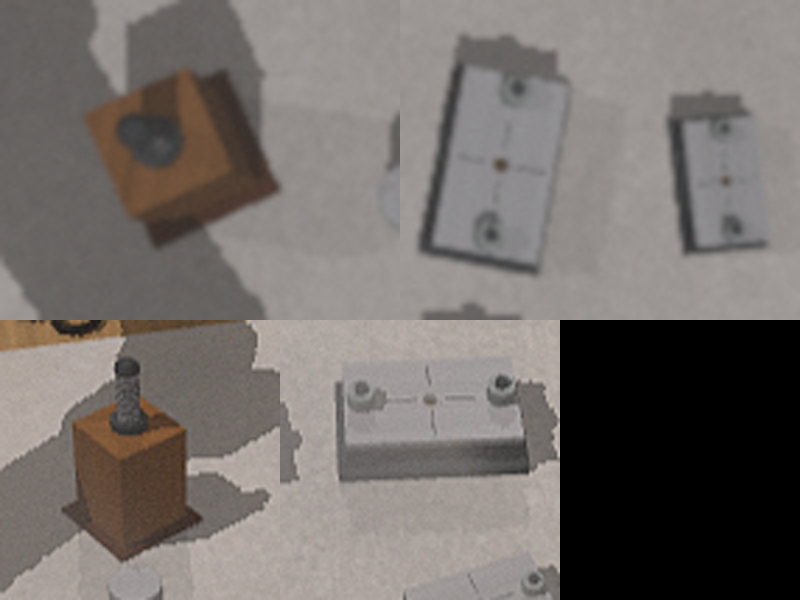

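```bash
cat > m2.py <<'E'
from h import *
T=optics.camera_params('top');S=optics.camera_params('side')
def tri(a,b):
    (e1,d1),(e2,d2)=ray(T,*a),ray(S,*b)
    A=np.stack([d1,-d2],1);s=np.linalg.lstsq(A,e2-e1,rcond=None)[0]
    p,q=e1+d1*s[0],e2+d2*s[1];return (p+q)/2,np.linalg.norm(p-q)
print('hole tri',tri((365.25,191),(363.6,273.2)))
print('hole z',onz(T,365.25,191,.034),onz(S,363.6,273.2,.034))
print('stand',onz(T,220.2,185.7,.092),onz(S,326.4,138.9,.092),tri((220.2,185.7),(326.4,138.9)))
print('cap', onz(T,180+132/4,150+129/4,.152),onz(S,280+127/2.8,100+(362-320)/2.8,.152))
C=[onz(T,180+x/4,150+y/4,.092) for x,y in [(86,117),(183,69),(237,166),(137,219)]]
for i in range(4): 
    e=C[(i+1)%4]-C[i];print('edge',np.linalg.norm(e),np.degrees(np.arctan2(e[1],e[0])))
P=[onz(T,340+(x-400)/4,150+y/4,.034) for x,y in [(459,62),(572,82),(540,266),(425,247)]]
for i in range(4): 
    e=P[(i+1)%4]-P[i];print('fedge',np.linalg.norm(e),np.degrees(np.arctan2(e[1],e[0])))
for u,v in [(516,90),(490,232)]: print('screw',onz(T,340+(u-400)/4,150+v/4,.05))
for n,z,u,v in [('spool',.055,291,138),('jar',.055,284,199),('tape',.019,292,239)]: print(n,onz(T,u,v,z))
E
python3 m2.py
```

```text
hole tri (array([ 0.57469475, -0.18263617,  0.03497379]), np.float64(0.000984364059934307))
hole z [ 0.5743012  -0.18268912  0.034     ] [ 0.57541201 -0.18194747  0.034     ]
stand [0.57522559 0.15110315 0.092     ] [0.57718087 0.14757582 0.092     ] (array([0.57672167, 0.15162575, 0.0890625 ]), np.float64(0.002378805998090216))
cap [0.57591101 0.1530544  0.152     ] [0.57691165 0.14916405 0.152     ]
edge 0.060297851495688885 -62.2325754693278
edge 0.0629998997516363 -149.5544929409018
edge 0.06278367324664283 119.19462923795027
edge 0.06449660187127414 28.19142525367934
fedge 0.06905600192429669 -99.14248490016824
fedge 0.11256499809619004 170.32802653362387
fedge 0.06950334986083255 81.50580748421886
fedge 0.11335629669900162 -9.892153819907382
screw [ 0.61682171 -0.18917235  0.05      ]
screw [ 0.53252429 -0.17426896  0.05      ]
spool [ 0.69509472 -0.00351331  0.055     ]
jar [0.55039146 0.00996379 0.055     ]
tape [ 0.45699612 -0.00893991  0.019     ]
```

The three fixture-like things in the top view are the blue one at (358,261), which is excluded, a small grey one at (420,195), and a larger grey one at (365,191). The larger grey one fits the description: its plate measures about 0.112 x 0.069 m and its screws are 86 mm apart, and the crop confirms it. Its hole is at about (0.5745,-0.1825). The stand is at about (0.576,0.151).

First I turn the tool so that its x lies along world +y and its y along world +x.

>>> play_rows:
  delta_pos:
    - [0,0,-0.005]
    - [0,0,-0.005]
    - [0,0,-0.005]
    - [0,0,-0.005]
    - [0,0,-0.005]
    - [0,0,-0.005]
    - [0,0,-0.005]
    - [0,0,-0.005]
    - [0,0,-0.005]
  dr:
    - [0,0,7.9]
    - [0,0,7.9]
    - [0,0,7.9]
    - [0,0,7.9]
    - [0,0,7.9]
    - [0,0,7.9]
    - [0,0,7.9]
    - [0,0,7.9]
    - [0,0,7.9]
  jaw: [0.0854,0.0854,0.0854,0.0854,0.0854,0.0854,0.0854,0.0854,0.0854]

```text
time_s: 1.5
tool_pos: [0.2192, 0.6384, 0.2526]
orientation: [-0.0, 0.709, 0.705, 0.0]
wrist_force: [0.3, -0.3, 0.7]
grip_width: 0.0852
```

>>> play_rows:
  delta_pos:
    - [-0.0271,0.0199,0]
    - [-0.0271,0.0199,0]
    - [-0.0271,0.0199,0]
    - [-0.0271,0.0199,0]
    - [-0.0271,0.0199,0]
    - [-0.0271,0.0199,0]
    - [-0.0271,0.0199,0]
    - [-0.0271,0.0199,0]
    - [-0.0271,0.0199,0]
    - [-0.0271,0.0199,0]
    - [-0.0271,0.0199,0]
    - [-0.0271,0.0199,0]
    - [-0.0271,0.0199,0]
    - [-0.0271,0.0199,0]
    - [-0.0271,0.0199,0]
    - [-0.0271,0.0199,0]
    - [-0.0271,0.0199,0]
    - [-0.0271,0.0199,0]
    - [0,0,0]
  dr:
    - [0,0,0]
    - [0,0,0]
    - [0,0,0]
    - [0,0,0]
    - [0,0,0]
    - [0,0,0]
    - [0,0,0]
    - [0,0,0]
    - [0,0,0]
    - [0,0,0]
    - [0,0,0]
    - [0,0,0]
    - [0,0,0]
    - [0,0,0]
    - [0,0,0]
    - [0,0,0]
    - [0,0,0]
    - [0,0,0]
    - [0,0,0]
  jaw: [0.0854,0.0854,0.0854,0.0854,0.0854,0.0854,0.0854,0.0854,0.0854,0.0854,0.0854,0.0854,0.0854,0.0854,0.0854,0.0854,0.0854,0.0854,0.0854]

```text
time_s: 3.4
tool_pos: [0.5793, 0.1449, 0.2526]
orientation: [0.002, 0.71, 0.704, -0.0]
wrist_force: [-0.9, -1.4, 0.5]
grip_width: 0.0856
```

```bash
python3 - <<'E'
from h import *
s=telemetry.state();print(s['tool_pos'],s['orientation'],s['joint_pos'],s['wrist_force'])
cp=optics.camera_params('wrist');im=optics.get_image('wrist')
for p in [[.576,.151,.092],[.576,.151,.152],[.576+.01,.151,.152]]:
    print(proj(cp,p))
save(im,'w1.png');print(cp)
for r in optics.spot_in('wrist','punch'):print(r)
for r in optics.spot_in('wrist','stand'):print(r)
E
```

```text
[0.57931398 0.1448857  0.25260886] [ 1.60087794e-03  7.09772279e-01  7.04429340e-01 -2.31965774e-04] [-0.61393902  0.45329374  0.45076702  1.59563615 -0.20833042  1.13970686
 -0.12323872] [-0.90700812 -1.42763374  0.45466992]
[313.67311745 162.87387118]
[312.89395474 180.2150576 ]
[325.51618808 180.1253761 ]
{'intrinsics': array([[349.48878207,   0.        , 318.07367611],
       [  0.        , 349.48878207, 198.73178776],
       [  0.        ,   0.        ,   1.        ]]), 'eye': array([0.58020132, 0.22735955, 0.41854563]), 'rotation': array([ 9.86243670e-01, -1.65259821e-01, -2.25062336e-04, -3.54468474e-03])}
{'rect': [301.4, 144.4, 333.3, 188.3], 'score': 0.81}
{'rect': [272.6, 96.7, 365.0, 200.2], 'score': 0.74}
```

View pics/w1.png

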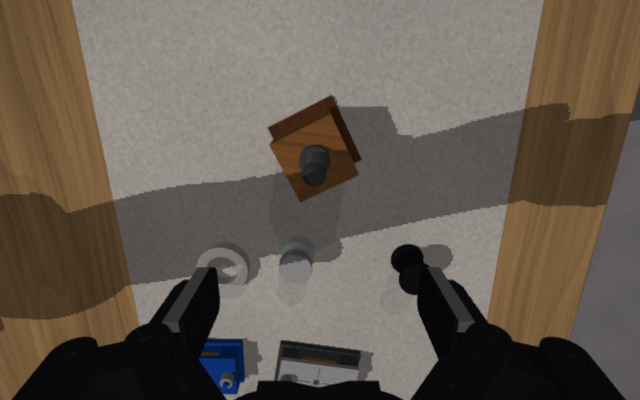

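```bash
python3 - <<'E'
from h import *
im=cv2.imread('pics/w1.png')[85:215,255:385]
im=cv2.convertScaleAbs(im,alpha=2,beta=0)
cv2.imwrite('pics/w1c.png',cv2.resize(im,None,fx=4.6,fy=4.6,interpolation=cv2.INTER_CUBIC))
E
```

```text
(no output)
```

View pics/w1c.png

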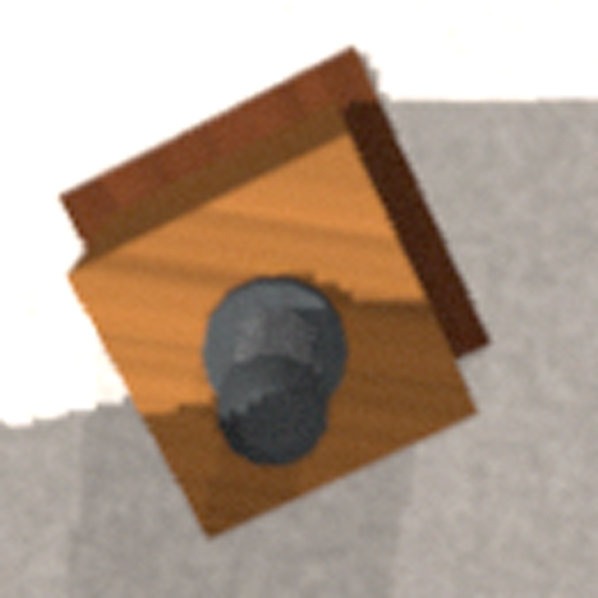

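```bash
cat > m3.py <<'E'
from h import *
cp={'intrinsics':np.array([[349.48878207,0,318.07367611],[0,349.48878207,198.73178776],[0,0,1]]),'eye':[0.58020132,0.22735955,0.41854563],'rotation':[9.86243670e-01,-1.65259821e-01,-2.25062336e-04,-3.54468474e-03]}
f=lambda x,y,z:onz(cp,255+x/4.6,85+y/4.6,z)
C=np.array([f(x,y,.092) for x,y in [(70,272),(352,132),(478,411),(208,537)]])
print(C.mean(0),np.linalg.norm(np.diff(C,axis=0),axis=1))
print(f(275,347,.100),f(273,411,.152),f(203,347,.1)-f(347,347,.1))
print(proj(cp,[.579,.145,.2526]))
E
python3 m3.py
```

```text
[0.57750222 0.15426358 0.092     ] [0.06355555 0.06326725 0.06362353]
[0.57715912 0.15517803 0.1       ] [0.57720167 0.15579263 0.152     ] [-0.02908079  0.00021182  0.        ]
[316.36234989 243.95423065]
```

```bash
cat >> h.py <<'E'
def rel(pt,q=(0,.70710678,.70710678,0)):
    s=telemetry.state();R=Q(s['orientation'])
    print('pos',np.round(s['tool_pos'],4),'F',np.round(s['wrist_force'],2),'M',np.round(s['torque'],3),'w',round(s['grip_width'],4),'t',s['time_s'])
    print('dpos tool',np.round(R.T@(np.array(pt)-s['tool_pos']),4),'dr',np.round(Rotation.from_matrix(R.T@Q(q)).as_rotvec(degrees=True),2))
E
python3 -c "
from h import *
rel([.577,.154,.20])"
```

```text
pos [0.5767 0.1508 0.2522] F [-0.05  0.48 -0.58] M [-0.003  0.03   0.016] w 0.0852 t 3.55
dpos tool [0.0032 0.0003 0.0522] dr [-0.03 -0.03 -0.05]
```

>>> play_rows:
  delta_pos:
    - [0.0016,0.0002,0.012]
    - [0.0016,0.0001,0.013]
    - [0,0,0.013]
    - [0,0,0.014]
    - [0,0,0]
    - [0,0,0]
    - [0,0,0]
  dr:
    - [0,0,0]
    - [0,0,0]
    - [0,0,0]
    - [0,0,0]
    - [0,0,0]
    - [0,0,0]
    - [0,0,0]
  jaw: [0.0854,0.0854,0.0854,0.0854,0.0854,0.0854,0.0854]

```text
time_s: 4.25
tool_pos: [0.5775, 0.1536, 0.2007]
orientation: [0.0, 0.707, 0.707, 0.0]
wrist_force: [0.8, 0.4, -0.7]
grip_width: 0.0853
```

```bash
python3 - <<'E'
from h import *
rel([.577,.154,.12])
cp=optics.camera_params('wrist');im=optics.get_image('wrist');R=Q(telemetry.state()['orientation']);t=telemetry.state()['tool_pos']
np.save('cp2.npy',cp,allow_pickle=True)
print(proj(cp,[.577,.154,.1]),proj(cp,[.577,.154,.152]))
for sx in (-1,1):
  for x in (-.011,.011): print('tip',x,sx,proj(cp,t+R@np.array([x,sx*.0427,-.013])))
save(im,'w2.png')
E
```

```text
pos [0.5775 0.1536 0.2007] F [ 0.78  0.38 -0.7 ] M [-0.027 -0.011  0.022] w 0.0853 t 4.25
dpos tool [ 0.0004 -0.0006  0.0807] dr [ 0.03 -0.01 -0.05]
[316.62061178 187.3656783 ] [316.33155155 210.5249141 ]
tip -0.011 -1 [231.70162695 275.71919587]
tip 0.011 -1 [228.0671807  235.62186539]
tip -0.011 1 [402.38565574 275.87850533]
tip 0.011 1 [405.99715308 235.78078531]
```

View pics/w2.png

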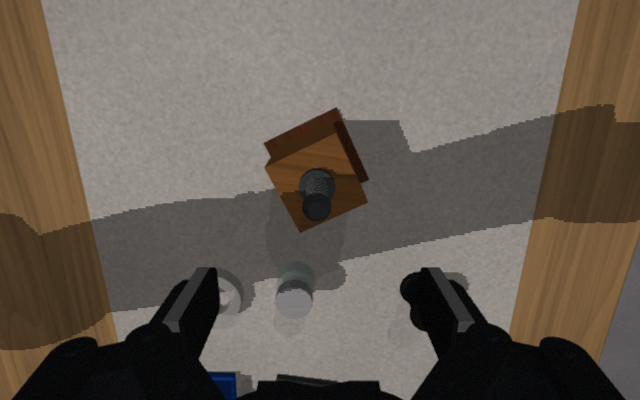

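```bash
python3 - <<'E'
from h import *
im=cv2.imread('pics/w2.png')[100:240,255:385]
im=cv2.convertScaleAbs(im,alpha=2.2,beta=0)
cv2.imwrite('pics/w2c.png',cv2.resize(im,None,fx=4.2,fy=4.2,interpolation=cv2.INTER_CUBIC))
E
```

```text
(no output)
```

View pics/w2c.png

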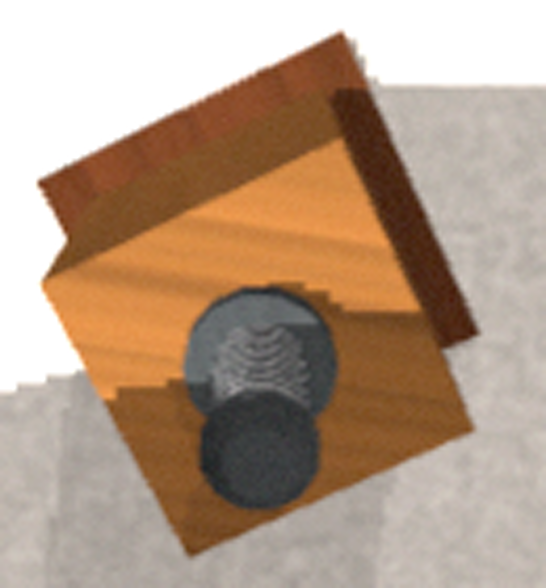

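```bash
python3 - <<'E'
from h import *
cp=np.load('cp2.npy',allow_pickle=True).item()
f=lambda x,y,z:onz(cp,255+x/4.2,100+y/4.2,z)
C=np.array([f(x,y,.092) for x,y in [(44,283),(343,137),(473,431),(192,556)]])
print(C.mean(0),np.linalg.norm(np.diff(C,axis=0),axis=1))
print(f(260,363,.100),f(260,449,.152))
E
```

```text
[0.57779187 0.15349663 0.092     ] [0.06335265 0.06386805 0.06244562]
[0.57722772 0.15478077 0.1       ] [0.57737988 0.15653426 0.152     ]
```

>>> play_rows:
  delta_pos:
    - [0.001,-0.0003,0.014]
    - [0,0,0.014]
    - [0,0,0.014]
    - [0,0,0.014]
    - [0,0,0.014]
    - [0,0,0.014]
    - [0,0,0.0147]
    - [0,0,0]
    - [0,0,0]
    - [0,0,0]
  dr:
    - [0,0,0]
    - [0,0,0]
    - [0,0,0]
    - [0,0,0]
    - [0,0,0]
    - [0,0,0]
    - [0,0,0]
    - [0,0,0]
    - [0,0,0]
    - [0,0,0]
  jaw: [0.0854,0.0854,0.0854,0.0854,0.0854,0.0854,0.0854,0.0854,0.0854,0.0854]

```text
time_s: 5.3
tool_pos: [0.5776, 0.1546, 0.1026]
orientation: [0.0, 0.707, 0.707, 0.001]
wrist_force: [-0.2, 0.5, -0.3]
grip_width: 0.0854
```

```bash
python3 - <<'E'
from h import *
rel([.577,.154,.102])
cp=optics.camera_params('wrist');im=optics.get_image('wrist')
print(proj(cp,[.577,.154,.1]),proj(cp,[.577,.154,.152]))
save(im,'w3.png')
E
```

```text
pos [0.5776 0.1546 0.1026] F [-0.17  0.49 -0.33] M [ 0.024 -0.003 -0.038] w 0.0854 t 5.3
dpos tool [-0.0006 -0.0006  0.0006] dr [ 0.08 -0.03 -0.06]
[315.72451346 242.90707475] [315.0370307  301.54721075]
```

View pics/w3.png

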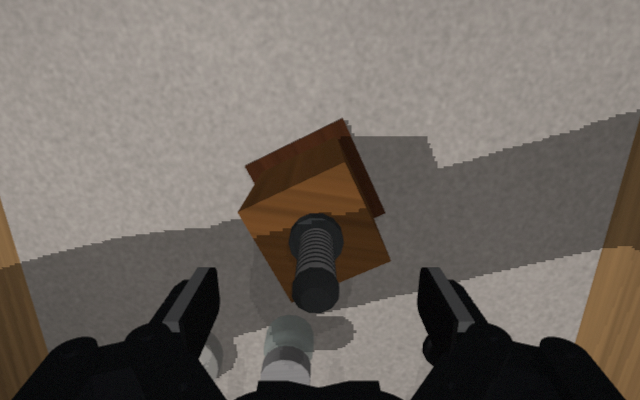

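>>> play_rows:
  delta_pos:
    - [0,0,0]
    - [0,0,0]
    - [0,0,0]
    - [0,0,0]
    - [0,0,0]
    - [0,0,0]
    - [0,0,0]
    - [0,0,0]
  dr:
    - [0,0,0]
    - [0,0,0]
    - [0,0,0]
    - [0,0,0]
    - [0,0,0]
    - [0,0,0]
    - [0,0,0]
    - [0,0,0]
  jaw: [0.03,0.03,0.03,0.022,0.022,0.022,0.022,0.022]
  newtons: 20

```text
time_s: 6.15
tool_pos: [0.577, 0.1544, 0.1016]
orientation: [0.0, 0.707, 0.707, -0.0]
wrist_force: [0.8, -0.3, -0.3]
grip_width: 0.0222
```

```bash
python3 - <<'E'
from h import *
rel([.577,.154,.102])
im=optics.get_image('wrist')
save(im,'w4.png')
save(cv2.resize(cv2.convertScaleAbs(im[190:390,210:430],alpha=2),None,fx=3,fy=3,interpolation=cv2.INTER_CUBIC),'w4c.png')
E
```

```text
pos [0.577  0.1544 0.1016] F [ 0.81 -0.29 -0.33] M [ 0.012 -0.026  0.046] w 0.0222 t 6.15
dpos tool [-0.0004  0.     -0.0004] dr [-0.    0.   -0.06]
```

View pics/w4c.png

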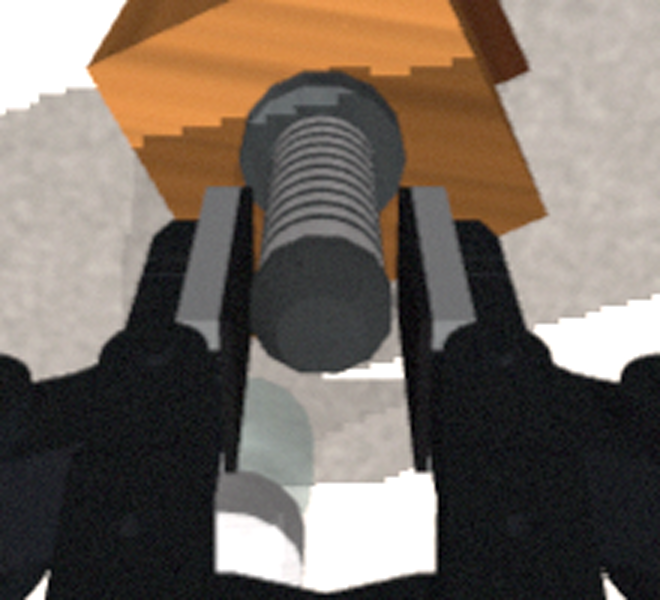

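```bash
python3 - <<'E'
from h import *
cp=optics.camera_params('wrist');s=telemetry.state();t=s['tool_pos'];R=Q(s['orientation'])
print('obs near-edge tip', 210+np.array([245,400])/3,190+187/3, 'back',210+np.array([217,432])/3,190+np.array([322,350])/3)
for p in [(.011,-.0111,0),(.011,.0111,0),(.011,-.0111,-.002),(.011,-.0111,-.038),(-.011,-.0111,-.038),(.011,-.0111,-.042)]: print(p,proj(cp,t+R@np.array(p)))
f=lambda x,y,z:onz(cp,210+x/3,190+y/3,z)
print(f(322,151,.1),f(322,304,.152), f(241,151,.1)-f(405,151,.1))
E
```

```text
obs near-edge tip [291.66666667 343.33333333] 252.33333333333334 back [282.33333333 354.        ] [297.33333333 306.66666667]
(0.011, -0.0111, 0) [295.4074022  224.86957139]
(0.011, 0.0111, 0) [338.46597761 224.90006173]
(0.011, -0.0111, -0.002) [295.16555957 226.41531188]
(0.011, -0.0111, -0.038) [289.72717555 261.17481747]
(-0.011, -0.0111, -0.038) [291.02820946 306.3071861 ]
(0.011, -0.0111, -0.042) [288.96006974 266.07778466]
[0.57717699 0.15592895 0.1       ] [0.57730335 0.15929878 0.152     ] [-2.89012099e-02  3.43857710e-06  0.00000000e+00]
```

```bash
python3 - <<'E'
from h import *
im=optics.get_image('side')
cp=optics.camera_params('side')
for p in [(.577,.1544,.1016),(.577,.1544,.12),(.577,.1544,.152),(.577,.1544,.1)]: print((proj(cp,p)-[250,60])*5.5)
save(cv2.resize(cv2.convertScaleAbs(im[60:165,250:395],alpha=1.6),None,fx=5.5,fy=5.5,interpolation=cv2.INTER_CUBIC),'s4c.png')
E
```

```text
[415.66847948 404.27333125]
[414.35216418 365.32411725]
[411.97962424 295.12166193]
[415.78134878 407.61308623]
```

View pics/s4c.png

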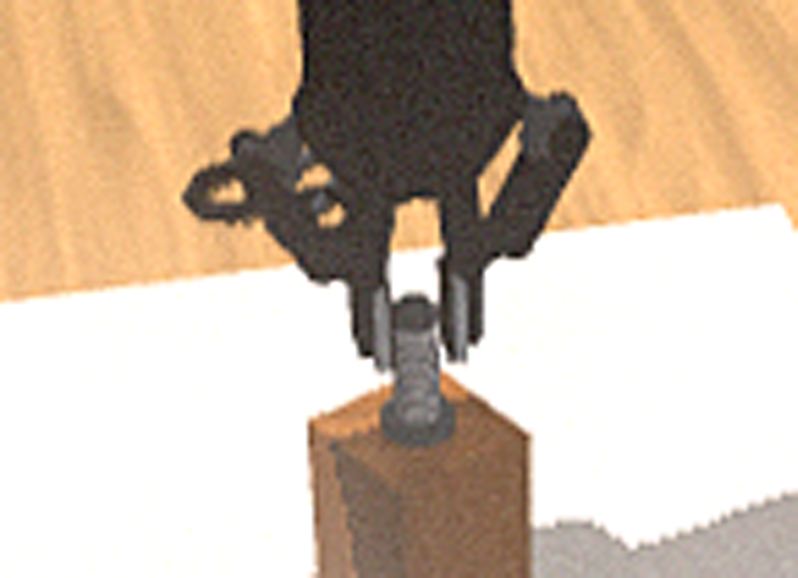

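```bash
python3 - <<'E'
from h import *
S=optics.camera_params('side');W=optics.camera_params('wrist');t=telemetry.state()['tool_pos'];print(t,W['eye']-t)
def ony(cp,u,v,y):
    e,d=ray(cp,u,v);return e+d*(y-e[1])/d[1]
for cx,cy in [(381,370),(460,360),(415,312),(418,415)]: print('side',ony(S,250+cx/5.5,60+cy/5.5,t[1]-.011),ony(S,250+cx/5.5,60+cy/5.5,.150))
for cx,cy in [(245,187),(400,187),(217,325),(432,325)]: print('wrist',ony(W,210+cx/3,190+cy/3,t[1]+.011))
E
```

```text
[0.57696609 0.15449344 0.10157839] [0.00068686 0.08203146 0.16613767]
side [0.56189501 0.14349344 0.1274297 ] [0.56297361 0.15       0.12294377]
side [0.593044   0.14349344 0.12714601] [0.59437543 0.15       0.12265778]
side [0.57595818 0.14349344 0.1514872 ] [0.57715092 0.15       0.14719653]
side [0.57579886 0.14349344 0.10415472] [0.57699031 0.15       0.09947988]
wrist [0.56613214 0.16549344 0.13183225]
wrist [0.58853734 0.16549344 0.13183681]
wrist [0.56535038 0.16549344 0.16545985]
wrist [0.58990401 0.16549344 0.16546146]
```

The side and wrist pictures both put the fingertips about 25 mm above the collar, although the TCP reads 0.1016. I'll go down in small steps and watch the force.

>>> play_rows:
  delta_pos:
    - [0,0,0.001]
    - [0,0,0.001]
    - [0,0,0.001]
    - [0,0,0.001]
    - [0,0,0]
  dr:
    - [0,0,0]
    - [0,0,0]
    - [0,0,0]
    - [0,0,0]
    - [0,0,0]
  jaw: [0.026,0.026,0.026,0.026,0.026]

```text
time_s: 6.75
tool_pos: [0.5769, 0.1545, 0.0974]
orientation: [-0.0, 0.707, 0.707, -0.0]
wrist_force: [0.9, 0.0, 0.3]
grip_width: 0.0257
```

>>> play_rows:
  delta_pos:
    - [0,0,0.002]
    - [0,0,0.002]
    - [0,0,0.002]
    - [0,0,0.002]
    - [0,0,0.002]
    - [0,0,0]
  dr:
    - [0,0,0]
    - [0,0,0]
    - [0,0,0]
    - [0,0,0]
    - [0,0,0]
    - [0,0,0]
  jaw: [0.026,0.026,0.026,0.026,0.026,0.026]

```text
time_s: 7.35
tool_pos: [0.5768, 0.1545, 0.0873]
orientation: [-0.0, 0.707, 0.707, -0.0]
wrist_force: [0.6, 0.3, -0.2]
grip_width: 0.0258
```

```bash
cat > v.py <<'E'
import sys
from h import *
rel([.577,.154,.08])
im=optics.get_image('wrist')
n=sys.argv[1]
a=cv2.resize(cv2.convertScaleAbs(im[190:390,210:430],alpha=2),None,fx=2,fy=2,interpolation=cv2.INTER_CUBIC)
im=optics.get_image('side')
b=cv2.resize(cv2.convertScaleAbs(im[80:165,285:365],alpha=1.6),None,fx=4.5,fy=4.5,interpolation=cv2.INTER_CUBIC)
o=np.zeros((400,800,3),np.uint8);o[:,:440]=a;o[:382,440:]=b[:382,:360];save(o,n)
E
python3 v.py v5.png
```

```text
pos [0.5768 0.1545 0.0873] F [ 0.64  0.32 -0.25] M [ 0.    -0.038 -0.065] w 0.0258 t 7.35
dpos tool [-0.0005  0.0002  0.0073] dr [-0.03  0.01 -0.05]
```

View pics/v5.png

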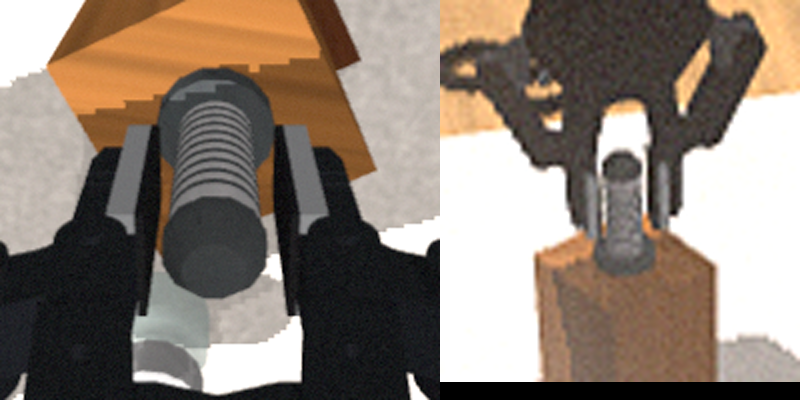

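```bash
python3 - <<'E'
from h import *
S=optics.camera_params('side')
def ony(cp,u,v,y):
    e,d=ray(cp,u,v);return e+d*(y-e[1])/d[1]
for cx,cy in [(152,238),(221,227),(183,153),(185,260)]: 
  for y in (.1435,.150,.154): print('side',cx,ony(S,285+cx/4.5,80+cy/4.5,y)[[0,2]],end=' ')
  print()
E
```

```text
side 152 [0.56027801 0.11333412] side 152 [0.5613424  0.10873846] side 152 [0.56199741 0.10591036] 
side 221 [0.59388199 0.11424945] side 221 [0.59521886 0.10966121] side 221 [0.59604154 0.10683768] 
side 183 [0.57659728 0.15802299] side 183 [0.577794   0.15378968] side 183 [0.57853044 0.15118457] 
side 185 [0.57587526 0.09803418] side 185 [0.57706612 0.09331447] side 185 [0.57779896 0.09041003]
```

>>> play_rows:
  delta_pos:
    - [0,0,0.0015]
    - [0,0,0.0015]
    - [0,0,0.0015]
    - [0,0,0.0015]
    - [0,0,0.001]
    - [0,0,0.001]
    - [0,0,0]
  dr:
    - [0,0,0]
    - [0,0,0]
    - [0,0,0]
    - [0,0,0]
    - [0,0,0]
    - [0,0,0]
    - [0,0,0]
  jaw: [0.026,0.026,0.026,0.026,0.026,0.026,0.026]

```text
time_s: 8.15
tool_pos: [0.5769, 0.1544, 0.0795]
orientation: [-0.0, 0.707, 0.707, -0.0]
wrist_force: [-0.6, -0.4, -0.6]
grip_width: 0.026
```

```bash
python3 v.py v6.png
```

```text
pos [0.5769 0.1544 0.0795] F [-0.63 -0.41 -0.57] M [ 0.001  0.016 -0.019] w 0.026 t 8.15
dpos tool [-0.0004  0.0001 -0.0005] dr [-0.01  0.   -0.06]
```

View pics/v6.png

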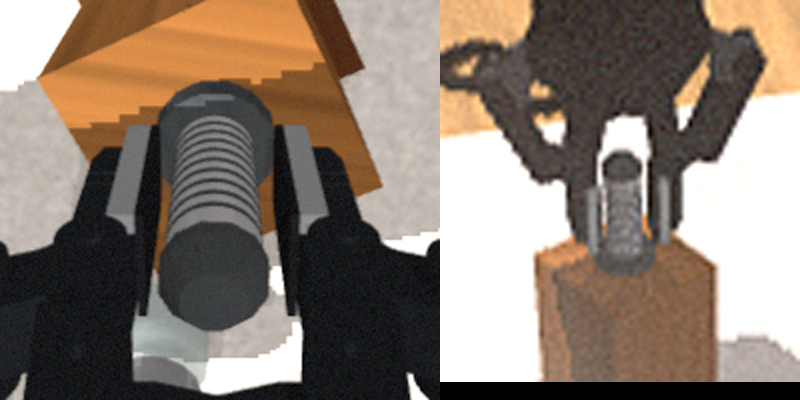

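```bash
python3 - <<'E'
from h import *
W=optics.camera_params('wrist');t=telemetry.state()['tool_pos']
print(t)
for z in (.1,.105,.11): print(z,'pad edge y',onz(W,210+155/2,190+127/2,z),onz(W,210+277/2,190+127/2,z))
print('collar',onz(W,317,256.5,.1),'cap',onz(W,317,327.5,.152))
E
```

```text
[0.57699602 0.15447308 0.07959764]
0.1 pad edge y [0.56335772 0.15973588 0.1       ] [0.59176243 0.15973224 0.1       ]
0.105 pad edge y [0.56384861 0.1623703  0.105     ] [0.59127878 0.16236679 0.105     ]
0.11 pad edge y [0.56433951 0.16500472 0.11      ] [0.59079513 0.16500133 0.11      ]
collar [0.57709285 0.1581693  0.1       ] cap [0.57726384 0.16033324 0.152     ]
```

Triangulating the side and wrist views puts the pad centre about 4 mm short in y and the fingertips at about z 0.111. I'll shift +y and lower a little more.

>>> play_rows:
  delta_pos:
    - [0.002,0,0]
    - [0.002,0,0.001]
    - [0,0,0.001]
    - [0,0,0.001]
    - [0,0,0.001]
    - [0,0,0]
    - [0,0,0]
  dr:
    - [0,0,0]
    - [0,0,0]
    - [0,0,0]
    - [0,0,0]
    - [0,0,0]
    - [0,0,0]
    - [0,0,0]
  jaw: [0.026,0.026,0.026,0.026,0.026,0.026,0.026]

```text
time_s: 8.95
tool_pos: [0.577, 0.1585, 0.0759]
orientation: [-0.0, 0.707, 0.707, 0.0]
wrist_force: [-1.7, 0.2, 4.9]
grip_width: 0.0256
```

```bash
python3 v.py v7.png
```

```text
pos [0.577  0.1585 0.0759] F [-1.69  0.19  4.91] M [-0.032  0.386 -0.058] w 0.0256 t 8.95
dpos tool [-0.0045  0.     -0.0041] dr [ 0.01 -0.01 -0.06]
```

View pics/v7.png

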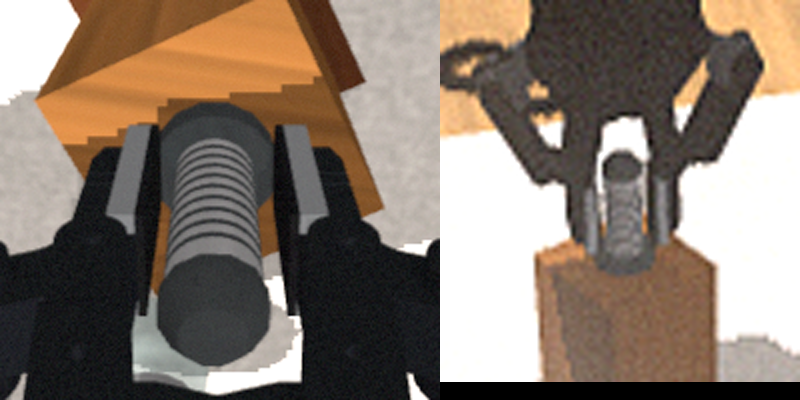

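The z force of 4.9 N shows the tips lightly touching the collar at TCP 0.0759, so the tip offset is known. I'll back off 2.5 mm and close.

>>> play_rows:
  delta_pos:
    - [0,0,-0.0025]
    - [0,0,0]
    - [0,0,0]
    - [0,0,0]
    - [0,0,0]
    - [0,0,0]
    - [0,0,0]
    - [0,0,0]
    - [0,0,0]
  dr:
    - [0,0,0]
    - [0,0,0]
    - [0,0,0]
    - [0,0,0]
    - [0,0,0]
    - [0,0,0]
    - [0,0,0]
    - [0,0,0]
    - [0,0,0]
  jaw: [0.026,0.026,0.021,0.016,0.012,0.01,0.01,0.01,0.01]
  newtons: 60

```text
time_s: 9.95
tool_pos: [0.5769, 0.1584, 0.0781]
orientation: [-0.0, 0.707, 0.707, -0.0]
wrist_force: [-1.9, -0.7, 3.0]
grip_width: 0.017
```

```bash
python3 v.py v8.png
```

```text
pos [0.5769 0.1584 0.0781] F [-1.93 -0.65  2.99] M [-0.082  0.406  0.005] w 0.017 t 9.95
dpos tool [-0.0044  0.0001 -0.0019] dr [-0.01  0.   -0.06]
```

View pics/v8.png

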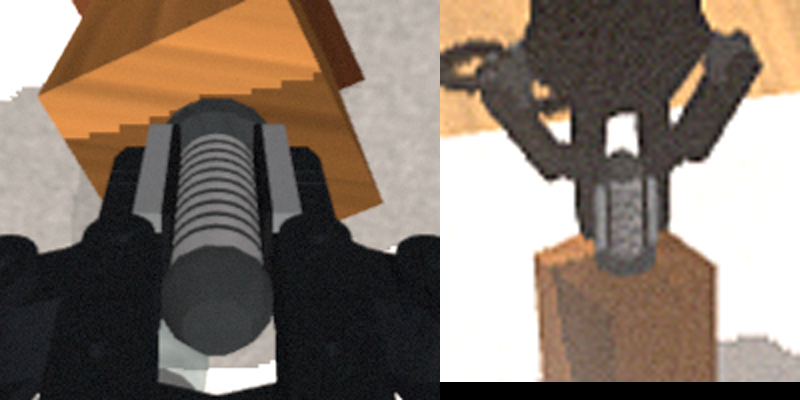

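>>> play_rows:
  delta_pos:
    - [0,0,-0.002]
    - [0,0,-0.003]
    - [0,0,-0.005]
    - [0,0,-0.005]
    - [0,0,0]
  dr:
    - [0,0,0]
    - [0,0,0]
    - [0,0,0]
    - [0,0,0]
    - [0,0,0]
  jaw: [0.01,0.01,0.01,0.01,0.01]

```text
time_s: 10.55
tool_pos: [0.5776, 0.1586, 0.094]
orientation: [0.0, 0.707, 0.707, 0.001]
wrist_force: [-0.1, -0.2, -0.7]
grip_width: 0.0167
```

>>> play_rows:
  delta_pos:
    - [0,0,-0.01]
    - [0,0,-0.015]
    - [0,0,-0.015]
    - [0,0,-0.015]
    - [0,0,-0.015]
    - [0,0,-0.015]
    - [0,0,-0.015]
    - [0,0,-0.01]
    - [0,0,0]
    - [0,0,0]
  dr:
    - [0,0,0]
    - [0,0,0]
    - [0,0,0]
    - [0,0,0]
    - [0,0,0]
    - [0,0,0]
    - [0,0,0]
    - [0,0,0]
    - [0,0,0]
    - [0,0,0]
  jaw: [0.01,0.01,0.01,0.01,0.01,0.01,0.01,0.01,0.01,0.01]

```text
time_s: 11.55
tool_pos: [0.5768, 0.1585, 0.2029]
orientation: [-0.0, 0.707, 0.707, -0.0]
wrist_force: [-0.1, 0.4, -1.4]
grip_width: 0.0165
```

```bash
python3 - <<'E'
from h import *
rel([.577,.154,.2])
im=optics.get_image('wrist');save(im,'w9.png')
im=optics.get_image('side');save(im,'s9.png')
save(cv2.resize(im[60:220,250:410],None,fx=3.7,fy=3.7,interpolation=cv2.INTER_CUBIC),'s9c.png')
E
```

```text
pos [0.5768 0.1585 0.2029] F [-0.14  0.36 -1.4 ] M [0.045 0.019 0.018] w 0.0165 t 11.55
dpos tool [-0.0045  0.0002  0.0029] dr [-0.01 -0.   -0.05]
```

View pics/w9.png

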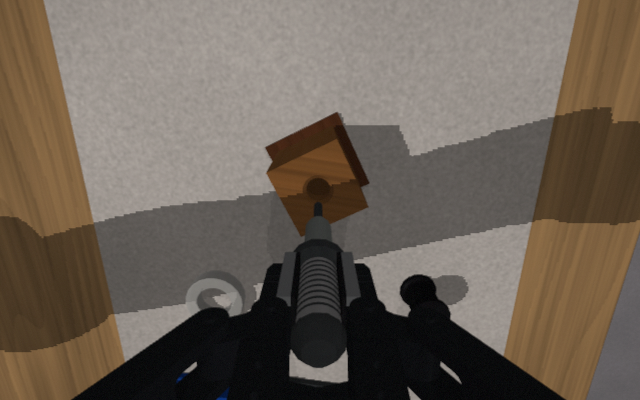

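View pics/s9c.png

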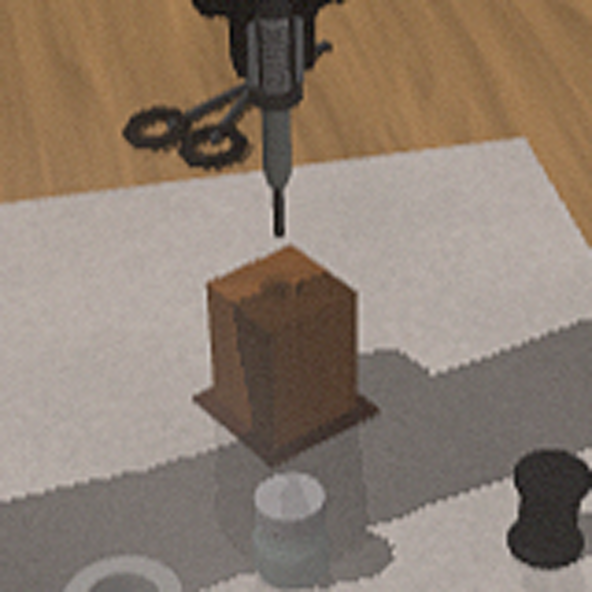

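The wrist view shows the nose tip at (318,204), next to the stand hole at (318,188), so the punch is held straight. Next I carry it over to the guide plate.

>>> play_rows:
  delta_pos:
    - [-0.01,0,0]
    - [-0.022,0,0]
    - [-0.022,0,0]
    - [-0.022,0,0]
    - [-0.022,0,0]
    - [-0.022,0,0]
    - [-0.022,0,0]
    - [-0.022,0,0]
    - [-0.022,0,0]
    - [-0.022,0,0]
    - [-0.022,0,0]
    - [-0.022,0,0]
    - [-0.022,0,0]
    - [-0.022,0,0]
    - [-0.022,0,0]
    - [-0.016,0,0]
    - [0,0,0]
    - [0,0,0]
    - [0,0,0]
  dr:
    - [0,0,0]
    - [0,0,0]
    - [0,0,0]
    - [0,0,0]
    - [0,0,0]
    - [0,0,0]
    - [0,0,0]
    - [0,0,0]
    - [0,0,0]
    - [0,0,0]
    - [0,0,0]
    - [0,0,0]
    - [0,0,0]
    - [0,0,0]
    - [0,0,0]
    - [0,0,0]
    - [0,0,0]
    - [0,0,0]
    - [0,0,0]
  jaw: [0.01,0.01,0.01,0.01,0.01,0.01,0.01,0.01,0.01,0.01,0.01,0.01,0.01,0.01,0.01,0.01,0.01,0.01,0.01]

```text
time_s: 13.55
tool_pos: [0.5768, -0.1742, 0.2028]
orientation: [-0.0, 0.707, 0.707, 0.0]
wrist_force: [0.4, 0.8, -1.5]
grip_width: 0.0166
```

```bash
python3 - <<'E'
from h import *
rel([.5765,-.1755,.13])
cp=optics.camera_params('wrist');im=optics.get_image('wrist');save(im,'w10.png');np.save('cp10.npy',cp,allow_pickle=True)
im=optics.get_image('side');save(im,'s10.png')
E
```

```text
pos [ 0.5768 -0.1742  0.2028] F [ 0.37  0.79 -1.45] M [ 0.047 -0.046  0.019] w 0.0166 t 13.55
dpos tool [-0.0014 -0.0003  0.0728] dr [-0.02 -0.05  0.03]
```

View pics/w10.png

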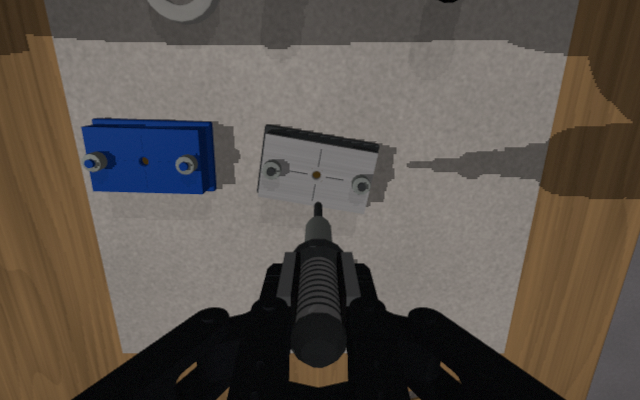

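View pics/s10.png

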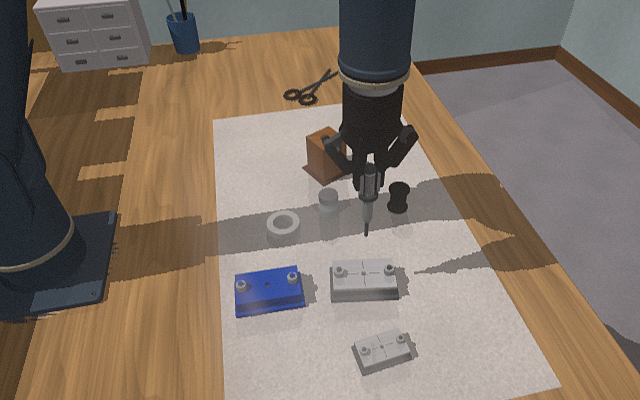

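```bash
python3 - <<'E'
from h import *
cp=np.load('cp10.npy',allow_pickle=True).item()
im=cv2.imread('pics/w10.png');save(cv2.cvtColor(cv2.resize(im[150:230,270:370],None,fx=7,fy=7,interpolation=cv2.INTER_CUBIC),cv2.COLOR_BGR2RGB),'w10c.png')
print('hole',onz(cp,316,175,.034),'tip',onz(cp,318,206,.1277))
cp['eye']=np.array(cp['eye'])+[0,.3327,0.0001]
print('stand',onz(cp,318,188,.092))
S=optics.camera_params('side')
print('side tip pred',proj(S,[.5768,-.1742,.1277]),proj(S,[.575,-.181,.1277]))
im=cv2.imread('pics/s10.png');save(cv2.cvtColor(cv2.resize(im[215:300,320:410],None,fx=7,fy=7,interpolation=cv2.INTER_CUBIC),cv2.COLOR_BGR2RGB),'s10c.png')
E
```

```text
hole [ 0.57521949 -0.18174317  0.034     ] tip [ 0.57727881 -0.18026073  0.1277    ]
stand [0.57724508 0.15527887 0.092     ]
side tip pred [364.90941916 234.00331192] [364.92243202 237.20726511]
```

View pics/w10c.png

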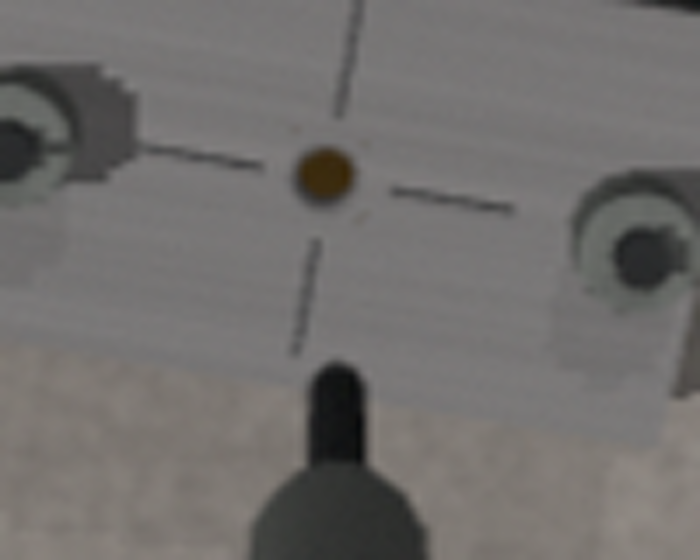

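View pics/s10c.png

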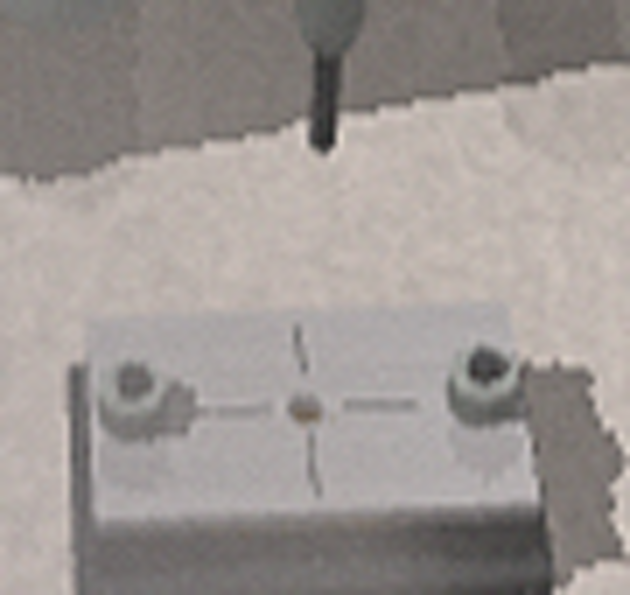

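>>> play_rows:
  delta_pos:
    - [-0.002,-0.0015,0.01]
    - [0,0,0.012]
    - [0,0,0.012]
    - [0,0,0.012]
    - [0,0,0.012]
    - [0,0,0.012]
    - [0,0,0.008]
    - [0,0,0.004]
    - [0,0,0]
    - [0,0,0]
    - [0,0,0]
  dr:
    - [0,0,0]
    - [0,0,0]
    - [0,0,0]
    - [0,0,0]
    - [0,0,0]
    - [0,0,0]
    - [0,0,0]
    - [0,0,0]
    - [0,0,0]
    - [0,0,0]
    - [0,0,0]
  jaw: [0.01,0.01,0.01,0.01,0.01,0.01,0.01,0.01,0.01,0.01,0.01]

```text
time_s: 14.75
tool_pos: [0.5755, -0.1777, 0.1217]
orientation: [0.0, 0.707, 0.707, 0.0]
wrist_force: [0.0, -0.5, -0.4]
grip_width: 0.0168
```

```bash
cat > v2.py <<'E'
import sys
from h import *
rel([.575,-.176,.109])
cp=optics.camera_params('wrist');im=optics.get_image('wrist');S=optics.camera_params('side');i2=optics.get_image('side')
np.save('cpw.npy',cp,allow_pickle=True)
print('w hole est',proj(cp,[.5751,-.182,.034]),'s',proj(S,[.5751,-.182,.034]))
a=cv2.resize(im[150:240,275:365],None,fx=4.4,fy=4.4,interpolation=cv2.INTER_CUBIC)
b=cv2.resize(i2[235:300,330:395],None,fx=6,fy=6,interpolation=cv2.INTER_CUBIC)
o=np.zeros((400,800,3),np.uint8);o[:396,:396]=a;o[:390,405:795]=b;save(cv2.convertScaleAbs(o,alpha=1.4),sys.argv[1])
E
python3 v2.py v11.png
```

```text
pos [ 0.5755 -0.1777  0.1217] F [ 0.   -0.54 -0.36] M [ 0.013 -0.033  0.001] w 0.0168 t 14.75
dpos tool [ 0.0017 -0.0006  0.0127] dr [ 0.06  0.01 -0.05]
w hole est [316.67192972 198.20246353] s [363.43651289 273.25505203]
```

View pics/v11.png

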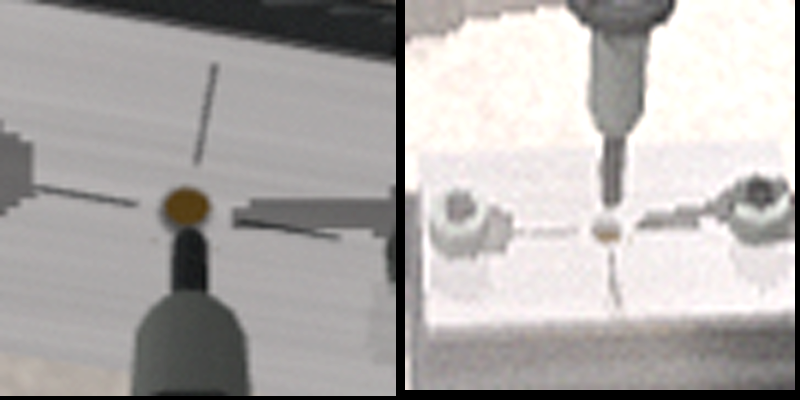

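```bash
python3 - <<'E'
from h import *
W=np.load('cpw.npy',allow_pickle=True).item();S=optics.camera_params('side')
print('W tip',onz(W,318,206.4,.0496),'hole',onz(W,317.3,197.1,.034))
print('S tip',onz(S,364.7,267.3,.0496),'hole',onz(S,363.7,273.5,.034))
for z in (.0446,.0546): print(onz(W,318,206.4,z),onz(S,364.7,267.3,z))
E
```

```text
W tip [ 0.57611126 -0.18297331  0.0496    ] hole [ 0.57558269 -0.18110788  0.034     ]
S tip [ 0.57703755 -0.18147582  0.0496    ] hole [ 0.57541415 -0.18262516  0.034     ]
[ 0.57611282 -0.18480777  0.0446    ] [ 0.57821144 -0.17769582  0.0446    ]
[ 0.5761097  -0.18113885  0.0546    ] [ 0.57586366 -0.18525583  0.0546    ]
```

>>> play_rows:
  delta_pos:
    - [0.001,-0.0008,0.003]
    - [0,0,0.003]
    - [0,0,0.002]
    - [0,0,0.001]
    - [0,0,0]
    - [0,0,0]
  dr:
    - [0,0,0]
    - [0,0,0]
    - [0,0,0]
    - [0,0,0]
    - [0,0,0]
    - [0,0,0]
  jaw: [0.01,0.01,0.01,0.01,0.01,0.01]

```text
time_s: 15.45
tool_pos: [0.5744, -0.1766, 0.1121]
orientation: [0.0, 0.707, 0.707, -0.0]
wrist_force: [-0.5, 0.4, -2.1]
grip_width: 0.0165
```

```bash
python3 v2.py v12.png
```

```text
pos [ 0.5744 -0.1766  0.1121] F [-0.46  0.41 -2.06] M [ 0.065  0.013 -0.002] w 0.0165 t 15.45
dpos tool [0.0006 0.0006 0.0031] dr [-0.    0.   -0.06]
w hole est [318.26101593 203.77900136] s [363.43651289 273.25505203]
```

View pics/v12.png

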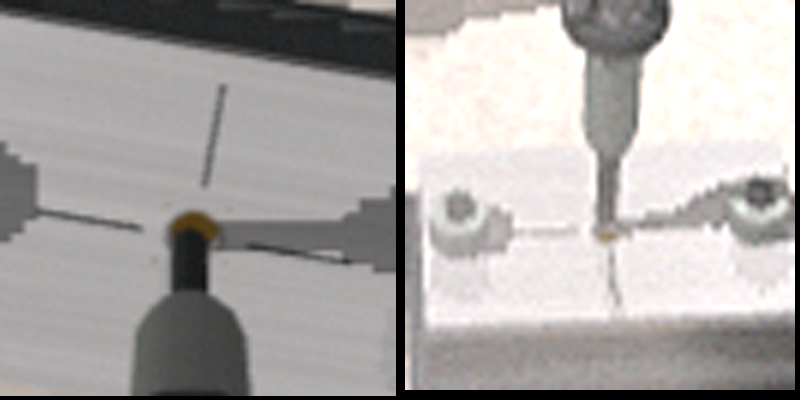

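```bash
python3 - <<'E'
from h import *
W=np.load('cpw.npy',allow_pickle=True).item();S=optics.camera_params('side')
hw=onz(W,318.9,202.7,.034);hs=onz(S,363.7,273.6,.034)
print(hw,hs)
for z in (.038,.040,.042,.044): print(z,onz(W,318,206.4,z)-hw,onz(S,363.7,271.8,z)-hs)
E
```

```text
[ 0.5755739  -0.18115041  0.034     ] [ 0.57535764 -0.18283771  0.034     ]
0.038 [-0.00066572 -0.00145435  0.004     ] [0.00010829 0.00087241 0.004     ]
0.04 [-0.00066434 -0.00072098  0.006     ] [-0.00034789 -0.00061075  0.006     ]
0.042 [-6.62957229e-04  1.23861769e-05  8.00000000e-03] [-0.00080407 -0.00209391  0.008     ]
0.044 [-0.00066158  0.00074575  0.01      ] [-0.00126024 -0.00357707  0.01      ]
```

>>> play_rows:
  delta_pos:
    - [0.0006,0.0005,0]
    - [0,0,0.001]
    - [0,0,0.001]
    - [0,0,0.001]
    - [0,0,0.001]
    - [0,0,0.001]
    - [0,0,0]
  dr:
    - [0,0,0]
    - [0,0,0]
    - [0,0,0]
    - [0,0,0]
    - [0,0,0]
    - [0,0,0]
    - [0,0,0]
  jaw: [0.01,0.01,0.01,0.01,0.01,0.01,0.01]

```text
time_s: 16.25
tool_pos: [0.5747, -0.1759, 0.1069]
orientation: [-0.0, 0.707, 0.707, -0.0]
wrist_force: [-0.3, -0.2, -2.2]
grip_width: 0.0165
```

```bash
python3 v2.py v13.png
```

```text
pos [ 0.5747 -0.1759  0.1069] F [-0.32 -0.24 -2.17] M [ 0.043 -0.035 -0.022] w 0.0165 t 16.25
dpos tool [-0.0001  0.0003 -0.0021] dr [-0.02 -0.   -0.06]
w hole est [317.77081332 207.06571507] s [363.43651289 273.25505203]
```

View pics/v13.png

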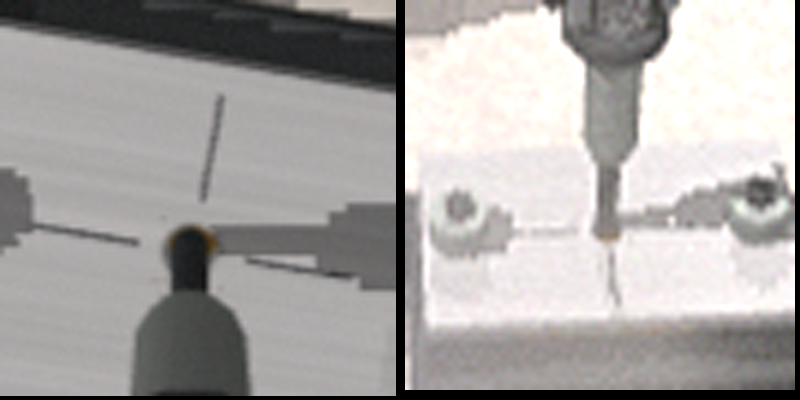

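>>> play_rows:
  delta_pos:
    - [0,0.0003,0.001]
    - [0,0,0.001]
    - [0,0,0.001]
    - [0,0,0]
  dr:
    - [0,0,0]
    - [0,0,0]
    - [0,0,0]
    - [0,0,0]
  jaw: [0.01,0.01,0.01,0.01]

```text
time_s: 16.75
tool_pos: [0.5751, -0.1759, 0.1039]
orientation: [-0.0, 0.707, 0.707, -0.0]
wrist_force: [0.6, 0.2, -1.2]
grip_width: 0.0166
```

```bash
python3 v2.py v14.png
```

```text
pos [ 0.5751 -0.1759  0.1039] F [ 0.57  0.19 -1.18] M [0.041 0.046 0.021] w 0.0166 t 16.75
dpos tool [-0.0001 -0.0001 -0.0051] dr [-0.02 -0.   -0.05]
w hole est [317.35503329 208.53503473] s [363.43651289 273.25505203]
```

View pics/v14.png

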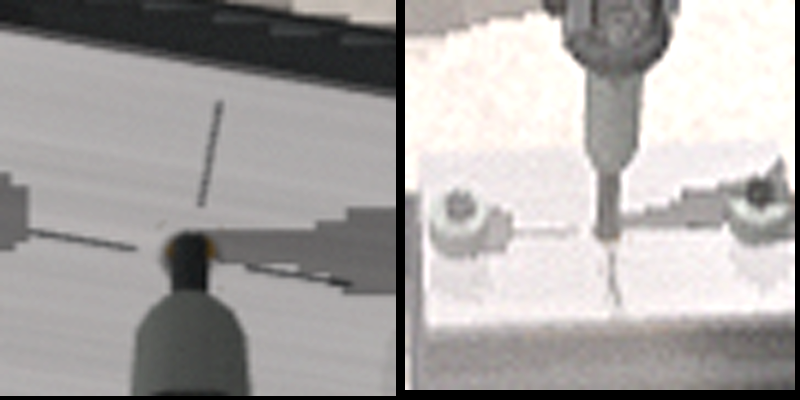

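The nose is in the hole with no force on it. I'll go on down, feeling for the blank.

>>> play_rows:
  delta_pos:
    - [0,0,0.001]
    - [0,0,0.001]
    - [0,0,0.001]
    - [0,0,0]
  dr:
    - [0,0,0]
    - [0,0,0]
    - [0,0,0]
    - [0,0,0]
  jaw: [0.01,0.01,0.01,0.01]

```text
time_s: 17.25
tool_pos: [0.5751, -0.1759, 0.1009]
orientation: [-0.0, 0.707, 0.707, -0.0]
wrist_force: [0.3, -0.1, -1.3]
grip_width: 0.0165
```

>>> play_rows:
  delta_pos:
    - [0,0,0.001]
    - [0,0,0.001]
    - [0,0,0.001]
    - [0,0,0]
  dr:
    - [0,0,0]
    - [0,0,0]
    - [0,0,0]
    - [0,0,0]
  jaw: [0.01,0.01,0.01,0.01]

```text
time_s: 17.65
tool_pos: [0.5751, -0.1759, 0.0979]
orientation: [-0.0, 0.707, 0.707, -0.0]
wrist_force: [0.6, -0.6, -1.8]
grip_width: 0.0168
```

>>> play_rows:
  delta_pos:
    - [0,0,0.001]
    - [0,0,0.001]
    - [0,0,0.001]
    - [0,0,0]
  dr:
    - [0,0,0]
    - [0,0,0]
    - [0,0,0]
    - [0,0,0]
  jaw: [0.01,0.01,0.01,0.01]

```text
time_s: 18.05
tool_pos: [0.5751, -0.1759, 0.0949]
orientation: [-0.0, 0.707, 0.707, -0.0]
wrist_force: [0.0, -0.7, -1.4]
grip_width: 0.0168
```

>>> play_rows:
  delta_pos:
    - [0,0,0.001]
    - [0,0,0.001]
    - [0,0,0.001]
    - [0,0,0]
  dr:
    - [0,0,0]
    - [0,0,0]
    - [0,0,0]
    - [0,0,0]
  jaw: [0.01,0.01,0.01,0.01]

```text
time_s: 18.45
tool_pos: [0.5751, -0.1759, 0.0919]
orientation: [-0.0, 0.707, 0.707, -0.0]
wrist_force: [0.9, -0.5, -1.6]
grip_width: 0.0168
```

>>> play_rows:
  delta_pos:
    - [0,0,0.001]
    - [0,0,0.001]
    - [0,0,0.001]
    - [0,0,0]
  dr:
    - [0,0,0]
    - [0,0,0]
    - [0,0,0]
    - [0,0,0]
  jaw: [0.01,0.01,0.01,0.01]

```text
time_s: 18.85
tool_pos: [0.5753, -0.176, 0.0892]
orientation: [0.0, 0.707, 0.707, 0.0]
wrist_force: [-0.0, 0.2, 1.5]
grip_width: 0.0166
```

Contact: the z force rose about 3 N from its baseline. The trip should come near TCP 0.0835.

>>> play_rows:
  delta_pos:
    - [0,0,0.001]
    - [0,0,0.001]
    - [0,0,0.001]
    - [0,0,0]
  dr:
    - [0,0,0]
    - [0,0,0]
    - [0,0,0]
    - [0,0,0]
  jaw: [0.01,0.01,0.01,0.01]

```text
time_s: 19.25
tool_pos: [0.5755, -0.1761, 0.0865]
orientation: [0.0, 0.707, 0.707, 0.0]
wrist_force: [-0.4, 0.4, 6.6]
grip_width: 0.0167
```

>>> play_rows:
  delta_pos:
    - [0,0,0.0007]
    - [0,0,0.0007]
    - [0,0,0.0006]
    - [0,0,0]
  dr:
    - [0,0,0]
    - [0,0,0]
    - [0,0,0]
    - [0,0,0]
  jaw: [0.01,0.01,0.01,0.01]

```text
time_s: 19.65
tool_pos: [0.5756, -0.1762, 0.0848]
orientation: [0.001, 0.707, 0.707, 0.0]
wrist_force: [-0.3, 0.3, 9.5]
grip_width: 0.0166
```

>>> play_rows:
  delta_pos:
    - [0,0,0.0006]
    - [0,0,0.0006]
    - [0,0,0]
  dr:
    - [0,0,0]
    - [0,0,0]
    - [0,0,0]
  jaw: [0.01,0.01,0.01]

```text
time_s: 19.95
tool_pos: [0.5758, -0.1763, 0.0839]
orientation: [0.001, 0.708, 0.707, 0.0]
wrist_force: [-0.8, 0.7, 11.8]
grip_width: 0.0165
```

>>> play_rows:
  delta_pos:
    - [0,0,0.0004]
    - [0,0,0.0004]
    - [0,0,0]
  dr:
    - [0,0,0]
    - [0,0,0]
    - [0,0,0]
  jaw: [0.01,0.01,0.01]

```text
time_s: 20.25
tool_pos: [0.5758, -0.1763, 0.0832]
orientation: [0.001, 0.708, 0.707, 0.0]
wrist_force: [-1.9, 0.6, 12.6]
grip_width: 0.0164
```

>>> play_rows:
  delta_pos:
    - [0,0,0.0004]
    - [0,0,0.0003]
    - [0,0,0]
  dr:
    - [0,0,0]
    - [0,0,0]
    - [0,0,0]
  jaw: [0.01,0.01,0.01]

```text
time_s: 20.55
tool_pos: [0.5759, -0.1763, 0.0826]
orientation: [0.001, 0.708, 0.707, 0.001]
wrist_force: [-1.4, 0.4, 14.4]
grip_width: 0.0167
```

>>> play_rows:
  delta_pos:
    - [0,0,0.0004]
    - [0,0,0]
  dr:
    - [0,0,0]
    - [0,0,0]
  jaw: [0.01,0.01]

```text
time_s: 20.75
tool_pos: [0.5759, -0.1764, 0.0823]
orientation: [0.001, 0.708, 0.707, 0.001]
wrist_force: [-2.4, 0.7, 14.0]
grip_width: 0.017
```

>>> play_rows:
  delta_pos:
    - [0,0,0.0004]
    - [0,0,0]
  dr:
    - [0,0,0]
    - [0,0,0]
  jaw: [0.01,0.01]

```text
time_s: 20.95
tool_pos: [0.576, -0.1764, 0.082]
orientation: [0.001, 0.708, 0.707, 0.001]
wrist_force: [-2.4, 0.3, 15.0]
grip_width: 0.0163
```

>>> play_rows:
  delta_pos:
    - [0.0004,-0.0008,0.0002]
    - [0,0,0]
  dr:
    - [0,0,0]
    - [0,0,0]
  jaw: [0.01,0.01]

```text
time_s: 21.15
tool_pos: [0.5756, -0.1761, 0.082]
orientation: [0.001, 0.708, 0.707, 0.001]
wrist_force: [-1.4, -0.1, 14.4]
grip_width: 0.0169
```

```bash
python3 v2.py v15.png
```

```text
pos [ 0.5756 -0.1761  0.082 ] F [-1.45 -0.09 14.39] M [ 0.089  0.425 -0.034] w 0.0169 t 21.15
dpos tool [ 0.0001 -0.0005 -0.027 ] dr [ 0.18  0.04 -0.06]
w hole est [316.22951552 219.7344998 ] s [363.43651289 273.25505203]
```

View pics/v15.png

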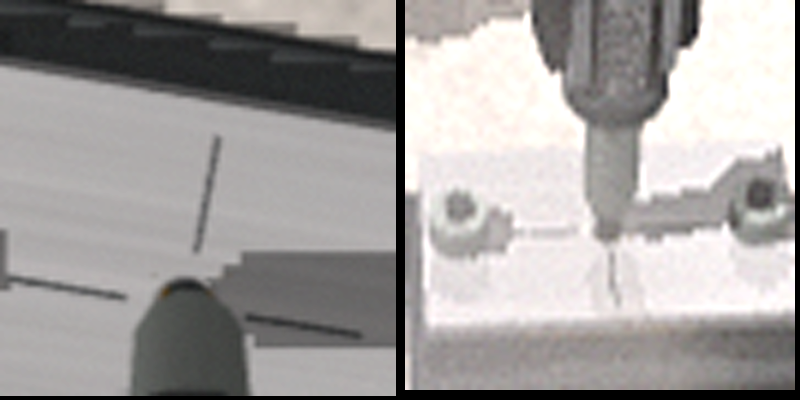

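>>> play_rows:
  delta_pos:
    - [0,0,0.0004]
    - [0,0,0]
  dr:
    - [0,0,0]
    - [0,0,0]
  jaw: [0.01,0.01]

```text
time_s: 21.45
tool_pos: [0.5752, -0.1759, 0.081]
orientation: [0.001, 0.707, 0.707, 0.001]
wrist_force: [-0.4, 0.7, 7.6]
grip_width: 0.0166
```

The force dropped from 14.4 to 7.6 N, so the spring tripped. I'll hold one row to confirm, then let up.

>>> play_rows:
  delta_pos:
    - [0,0,0]
  dr:
    - [0,0,0]
  jaw: [0.01]

```text
time_s: 21.55
tool_pos: [0.5752, -0.1759, 0.0808]
orientation: [0.001, 0.707, 0.707, 0.001]
wrist_force: [-0.3, 1.1, 7.7]
grip_width: 0.0164
```

>>> play_rows:
  delta_pos:
    - [0,0,-0.001]
    - [0,0,-0.002]
    - [0,0,-0.002]
    - [0,0,-0.002]
    - [0,0,-0.003]
    - [0,0,-0.003]
    - [0,0,0]
    - [0,0,0]
  dr:
    - [0,0,0]
    - [0,0,0]
    - [0,0,0]
    - [0,0,0]
    - [0,0,0]
    - [0,0,0]
    - [0,0,0]
    - [0,0,0]
  jaw: [0.01,0.01,0.01,0.01,0.01,0.01,0.01,0.01]

```text
time_s: 22.35
tool_pos: [0.5742, -0.1756, 0.0928]
orientation: [-0.0, 0.707, 0.707, -0.0]
wrist_force: [0.4, -0.6, -1.5]
grip_width: 0.0163
```

```bash
python3 v2.py v16.png
```

```text
pos [ 0.5742 -0.1756  0.0928] F [ 0.38 -0.59 -1.55] M [-0.28  -0.232 -0.107] w 0.0163 t 22.35
dpos tool [-0.0004  0.0008 -0.0162] dr [-0.02  0.   -0.06]
w hole est [318.56290059 214.59395366] s [363.43651289 273.25505203]
```

View pics/v16.png

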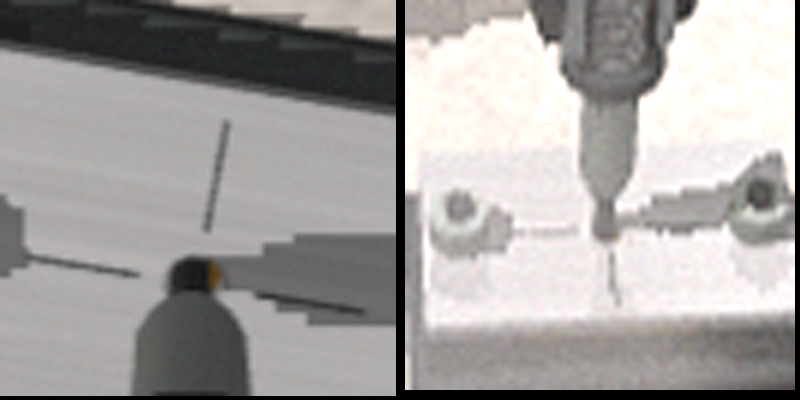

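>>> play_rows:
  delta_pos:
    - [-0.0003,0.0008,0]
    - [0,0,-0.004]
    - [0,0,-0.008]
    - [0,0,-0.012]
    - [0,0,-0.015]
    - [0,0,-0.015]
    - [0,0,-0.015]
    - [0,0,-0.015]
    - [0,0,-0.015]
    - [0,0,-0.013]
    - [0,0,0]
  dr:
    - [0,0,0]
    - [0,0,0]
    - [0,0,0]
    - [0,0,0]
    - [0,0,0]
    - [0,0,0]
    - [0,0,0]
    - [0,0,0]
    - [0,0,0]
    - [0,0,0]
    - [0,0,0]
  jaw: [0.01,0.01,0.01,0.01,0.01,0.01,0.01,0.01,0.01,0.01,0.01]

```text
time_s: 23.55
tool_pos: [0.5761, -0.1762, 0.2075]
orientation: [0.001, 0.707, 0.707, 0.001]
wrist_force: [0.1, 0.3, -2.3]
grip_width: 0.0165
```

```bash
python3 -c "
from h import *
rel([.577,.1585,.205])
im=optics.get_image('wrist');save(cv2.resize(im[150:380,250:390],None,fx=2.6,fy=2.6),'w17.png')"
```

```text
pos [ 0.5761 -0.1762  0.2075] F [ 0.1   0.25 -2.33] M [ 0.048 -0.014  0.006] w 0.0165 t 23.55
dpos tool [0.3347 0.0006 0.0022] dr [ 0.2   0.04 -0.06]
```

View pics/w17.png

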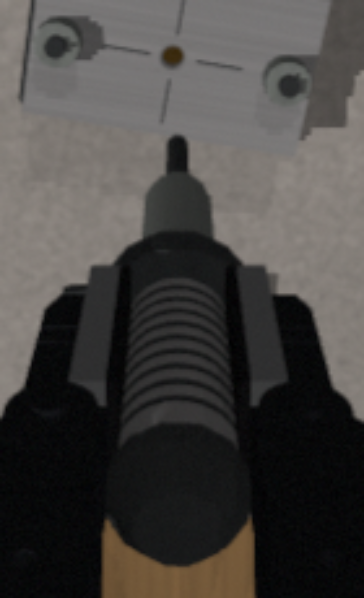

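>>> play_rows:
  delta_pos:
    - [0.01,0.0006,0]
    - [0.022,0,0]
    - [0.022,0,0]
    - [0.022,0,0]
    - [0.022,0,0]
    - [0.022,0,0]
    - [0.022,0,0]
    - [0.022,0,0]
    - [0.022,0,0]
    - [0.022,0,0]
    - [0.022,0,0]
    - [0.022,0,0]
    - [0.022,0,0]
    - [0.022,0,0]
    - [0.022,0,0]
    - [0.0167,0,0]
    - [0,0,0]
    - [0,0,0]
    - [0,0,0]
    - [0,0,0]
  dr:
    - [0,0,0]
    - [0,0,0]
    - [0,0,0]
    - [0,0,0]
    - [0,0,0]
    - [0,0,0]
    - [0,0,0]
    - [0,0,0]
    - [0,0,0]
    - [0,0,0]
    - [0,0,0]
    - [0,0,0]
    - [0,0,0]
    - [0,0,0]
    - [0,0,0]
    - [0,0,0]
    - [0,0,0]
    - [0,0,0]
    - [0,0,0]
    - [0,0,0]
  jaw: [0.01,0.01,0.01,0.01,0.01,0.01,0.01,0.01,0.01,0.01,0.01,0.01,0.01,0.01,0.01,0.01,0.01,0.01,0.01,0.01]

```text
time_s: 25.6
tool_pos: [0.5762, 0.1576, 0.205]
orientation: [0.0, 0.708, 0.706, -0.0]
wrist_force: [0.6, 0.1, -2.2]
grip_width: 0.0163
```

```bash
cat > v3.py <<'E'
import sys
from h import *
rel([.577,.1585,.175])
cp=optics.camera_params('wrist');im=optics.get_image('wrist');S=optics.camera_params('side');i2=optics.get_image('side')
np.save('cpw.npy',cp,allow_pickle=True)
a=cv2.resize(im[130:260,255:385],None,fx=3,fy=3,interpolation=cv2.INTER_CUBIC)
b=cv2.resize(i2[75:165,285:375],None,fx=4.4,fy=4.4,interpolation=cv2.INTER_CUBIC)
o=np.zeros((400,800,3),np.uint8);o[:390,:390]=a;o[:396,400:796]=b;save(cv2.convertScaleAbs(o,alpha=1.8),sys.argv[1])
E
python3 v3.py v18.png
```

```text
pos [0.5762 0.1576 0.205 ] F [ 0.56  0.07 -2.23] M [ 0.04   0.006 -0.049] w 0.0163 t 25.6
dpos tool [0.0009 0.0008 0.03  ] dr [ 0.    0.03 -0.15]
```

View pics/v18.png

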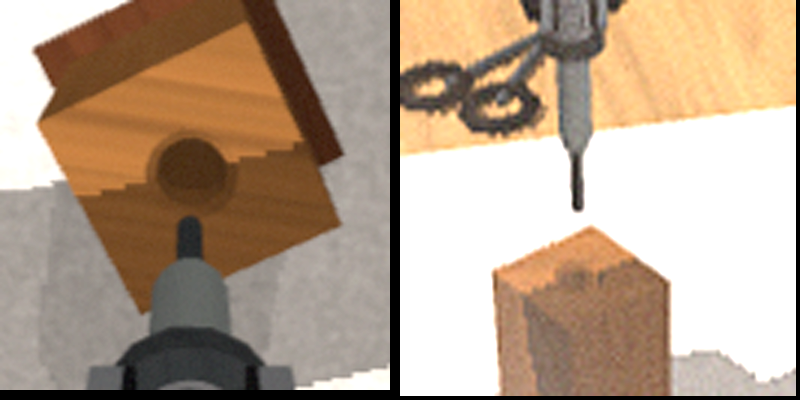

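>>> play_rows:
  delta_pos:
    - [0.0009,0.0008,0.008]
    - [0,0,0.008]
    - [0,0,0.008]
    - [0,0,0.006]
    - [0,0,0]
    - [0,0,0]
  dr:
    - [0,0,0]
    - [0,0,0]
    - [0,0,0]
    - [0,0,0]
    - [0,0,0]
    - [0,0,0]
  jaw: [0.01,0.01,0.01,0.01,0.01,0.01]

```text
time_s: 26.3
tool_pos: [0.5769, 0.1597, 0.1748]
orientation: [-0.0, 0.707, 0.707, -0.0]
wrist_force: [0.1, -0.0, -2.2]
grip_width: 0.017
```

```bash
python3 v3.py v19.png
```

```text
pos [0.5769 0.1597 0.1748] F [ 0.06 -0.02 -2.16] M [-0.003  0.014 -0.006] w 0.017 t 26.3
dpos tool [-0.0012  0.0001 -0.0002] dr [-0.02  0.01 -0.06]
```

View pics/v19.png

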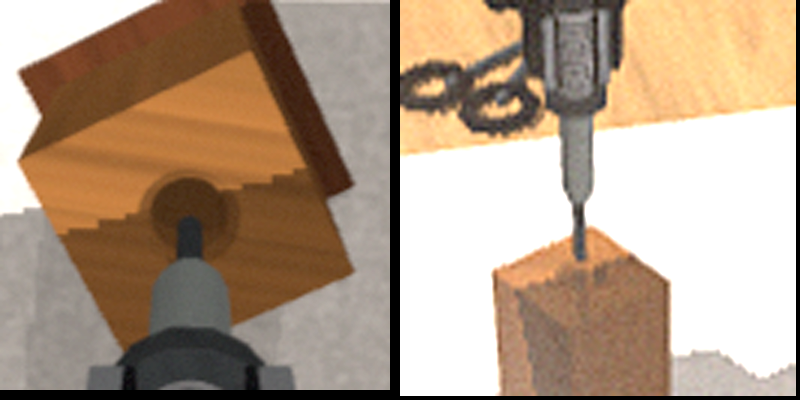

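```bash
python3 - <<'E'
from h import *
W=np.load('cpw.npy',allow_pickle=True).item();S=optics.camera_params('side')
print(onz(W,318.3,206.7,.1027),onz(W,318.3,202.3,.092))
f=lambda x,y,z:onz(W,255+x/3,130+y/3,z)
C=np.array([f(x,y,.092) for x,y in [(20,160),(252,50),(354,270),(128,350)]]);print(C.mean(0),np.diff(C,axis=0))
print('side tip',onz(S,285+182/4.4,75+(255)/4.4,.1027),'hole',onz(S,285+177/4.4,75+272/4.4,.092))
E
```

```text
[0.5775901  0.15416361 0.1027    ] [0.57759021 0.15376893 0.092     ]
[0.57723369 0.15516487 0.092     ] [[ 0.05684286  0.02733953  0.        ]
 [ 0.02721888 -0.05670693  0.        ]
 [-0.05835911 -0.02273362  0.        ]]
side tip [0.57879956 0.15448069 0.1027    ] hole [0.57622183 0.15577406 0.092     ]
```

>>> play_rows:
  delta_pos:
    - [-0.0006,0,0.003]
    - [0,0,0.004]
    - [0,0,0.004]
    - [0,0,0.004]
    - [0,0,0.004]
    - [0,0,0.004]
    - [0,0,0]
  dr:
    - [0,0,0]
    - [0,0,0]
    - [0,0,0]
    - [0,0,0]
    - [0,0,0]
    - [0,0,0]
    - [0,0,0]
  jaw: [0.01,0.01,0.01,0.01,0.01,0.01,0.01]

```text
time_s: 27.1
tool_pos: [0.5765, 0.1592, 0.1513]
orientation: [-0.0, 0.707, 0.707, -0.0]
wrist_force: [0.7, -0.0, -2.8]
grip_width: 0.0166
```

>>> play_rows:
  delta_pos:
    - [0,0,0.004]
    - [0,0,0.004]
    - [0,0,0.004]
    - [0,0,0.004]
    - [0,0,0.003]
    - [0,0,0.003]
    - [0,0,0]
  dr:
    - [0,0,0]
    - [0,0,0]
    - [0,0,0]
    - [0,0,0]
    - [0,0,0]
    - [0,0,0]
    - [0,0,0]
  jaw: [0.01,0.01,0.01,0.01,0.01,0.01,0.01]

```text
time_s: 27.8
tool_pos: [0.5766, 0.1591, 0.1295]
orientation: [-0.0, 0.707, 0.707, -0.0]
wrist_force: [0.8, 0.3, -1.4]
grip_width: 0.0166
```

```bash
python3 v3.py v20.png
```

```text
pos [0.5766 0.1591 0.1295] F [ 0.75  0.26 -1.39] M [ 0.044  0.023 -0.009] w 0.0166 t 27.8
dpos tool [-0.0007  0.0003 -0.0455] dr [-0.04  0.01 -0.05]
```

View pics/v20.png

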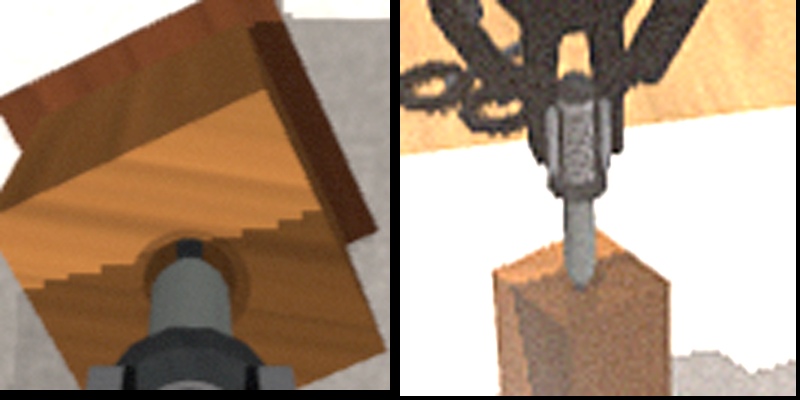

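>>> play_rows:
  delta_pos:
    - [0,0.0006,0.002]
    - [0,0,0.003]
    - [0,0,0.003]
    - [0,0,0.003]
    - [0,0,0.003]
    - [0,0,0]
  dr:
    - [0,0,0]
    - [0,0,0]
    - [0,0,0]
    - [0,0,0]
    - [0,0,0]
    - [0,0,0]
  jaw: [0.01,0.01,0.01,0.01,0.01,0.01]

```text
time_s: 28.5
tool_pos: [0.5772, 0.1591, 0.1154]
orientation: [-0.0, 0.707, 0.707, -0.0]
wrist_force: [-0.0, -0.5, -2.3]
grip_width: 0.0165
```

```bash
python3 v3.py v21.png
```

```text
pos [0.5772 0.1591 0.1154] F [-0.03 -0.49 -2.3 ] M [ 0.002 -0.011  0.   ] w 0.0165 t 28.5
dpos tool [-0.0006 -0.0002 -0.0596] dr [-0.05  0.02 -0.05]
```

View pics/v21.png

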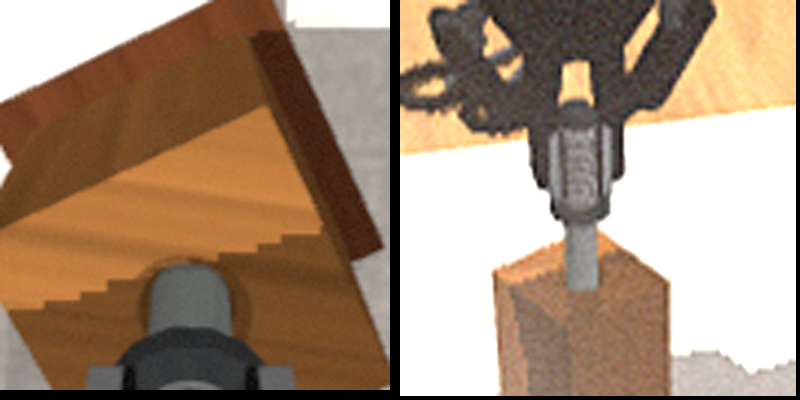

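>>> play_rows:
  delta_pos:
    - [0,0.0004,0.003]
    - [0,0,0.004]
    - [0,0,0.004]
    - [0,0,0.004]
    - [0,0,0.004]
    - [0,0,0.004]
    - [0,0,0.004]
    - [0,0,0.003]
    - [0,0,0.002]
    - [0,0,0.001]
    - [0,0,0]
  dr:
    - [0,0,0]
    - [0,0,0]
    - [0,0,0]
    - [0,0,0]
    - [0,0,0]
    - [0,0,0]
    - [0,0,0]
    - [0,0,0]
    - [0,0,0]
    - [0,0,0]
    - [0,0,0]
  jaw: [0.01,0.01,0.01,0.01,0.01,0.01,0.01,0.01,0.01,0.01,0.01]

```text
time_s: 29.7
tool_pos: [0.5779, 0.1592, 0.0829]
orientation: [-0.0, 0.707, 0.707, -0.0]
wrist_force: [0.2, -0.1, -1.8]
grip_width: 0.0166
```

>>> play_rows:
  delta_pos:
    - [0,0,0.001]
    - [0,0,0.001]
    - [0,0,0.001]
    - [0,0,0.001]
    - [0,0,0]
  dr:
    - [0,0,0]
    - [0,0,0]
    - [0,0,0]
    - [0,0,0]
    - [0,0,0]
  jaw: [0.01,0.01,0.01,0.01,0.01]

```text
time_s: 30.2
tool_pos: [0.5778, 0.1592, 0.0788]
orientation: [-0.0, 0.707, 0.707, -0.0]
wrist_force: [0.1, 0.5, -1.1]
grip_width: 0.0166
```

>>> play_rows:
  delta_pos:
    - [0,0,0.0008]
    - [0,0,0]
  dr:
    - [0,0,0]
    - [0,0,0]
  jaw: [0.01,0.01]

```text
time_s: 30.4
tool_pos: [0.5779, 0.1591, 0.0782]
orientation: [0.0, 0.707, 0.707, 0.0]
wrist_force: [-0.2, -0.4, -2.5]
grip_width: 0.0167
```

>>> play_rows:
  delta_pos:
    - [0,0,0.0008]
    - [0,0,0]
  dr:
    - [0,0,0]
    - [0,0,0]
  jaw: [0.01,0.01]

```text
time_s: 30.6
tool_pos: [0.578, 0.1592, 0.0781]
orientation: [-0.0, 0.707, 0.707, 0.0]
wrist_force: [-2.9, -1.3, 7.1]
grip_width: 0.0167
```

The collar meets the stand at TCP 0.0781, the same height as at pick-up. Now I release.

>>> play_rows:
  delta_pos:
    - [0,0,-0.0006]
    - [0,0,0]
    - [0,0,0]
    - [0,0,0]
    - [0,0,0]
    - [0,0,0]
    - [0,0,0]
  dr:
    - [0,0,0]
    - [0,0,0]
    - [0,0,0]
    - [0,0,0]
    - [0,0,0]
    - [0,0,0]
    - [0,0,0]
  jaw: [0.017,0.02,0.026,0.034,0.045,0.045,0.045]

```text
time_s: 31.3
tool_pos: [0.5779, 0.1591, 0.078]
orientation: [0.0, 0.707, 0.707, -0.0]
wrist_force: [-0.5, 0.1, 0.2]
grip_width: 0.0449
```

```bash
python3 v.py v22.png
```

```text
pos [0.5779 0.1591 0.078 ] F [-0.46  0.11  0.17] M [ 0.008 -0.008  0.031] w 0.0449 t 31.3
dpos tool [-0.0051 -0.0009 -0.002 ] dr [-0.    0.   -0.05]
```

View pics/v22.png

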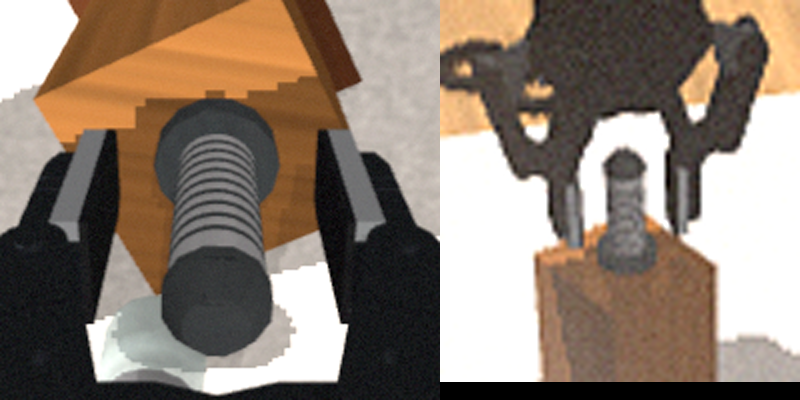

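The punch is free and the force is zero. I'll lift straight up, then check.

>>> play_rows:
  delta_pos:
    - [0,0,-0.004]
    - [0,0,-0.01]
    - [0,0,-0.02]
    - [0,0,-0.025]
    - [0,0,-0.025]
    - [0,0,-0.025]
    - [0,0,-0.015]
    - [0,0,0]
    - [0,0,0]
  dr:
    - [0,0,0]
    - [0,0,0]
    - [0,0,0]
    - [0,0,0]
    - [0,0,0]
    - [0,0,0]
    - [0,0,0]
    - [0,0,0]
    - [0,0,0]
  jaw: [0.05,0.06,0.06,0.06,0.06,0.06,0.06,0.06,0.06]

```text
time_s: 32.3
tool_pos: [0.5778, 0.1592, 0.2023]
orientation: [0.0, 0.707, 0.707, 0.0]
wrist_force: [-0.8, 0.4, -0.2]
grip_width: 0.0599
```

```bash
python3 - <<'E'
from h import *
rel([.577,.1585,.2])
im=optics.get_image('wrist');i2=optics.get_image('side');T=optics.get_image('top')
a=cv2.resize(im[100:240,255:385],None,fx=3,fy=3,interpolation=cv2.INTER_CUBIC)
b=cv2.resize(i2[100:200,280:380],None,fx=4,fy=4,interpolation=cv2.INTER_CUBIC)
o=np.zeros((420,800,3),np.uint8);o[:420,:390]=a;o[:400,400:]=b;save(cv2.convertScaleAbs(o,alpha=1.8),'v23.png');save(T,'t23.png')
E
```

```text
pos [0.5778 0.1592 0.2023] F [-0.77  0.4  -0.21] M [ 0.026  0.007 -0.001] w 0.0599 t 32.3
dpos tool [-0.0007 -0.0008  0.0023] dr [ 0.03 -0.02 -0.05]
```

View pics/v23.png

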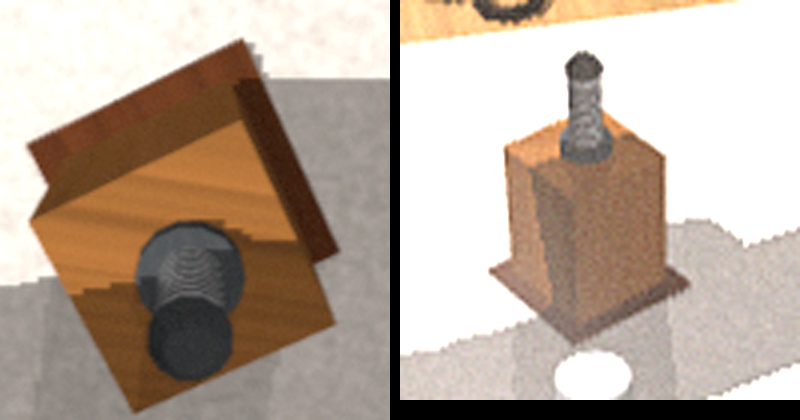

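View pics/t23.png

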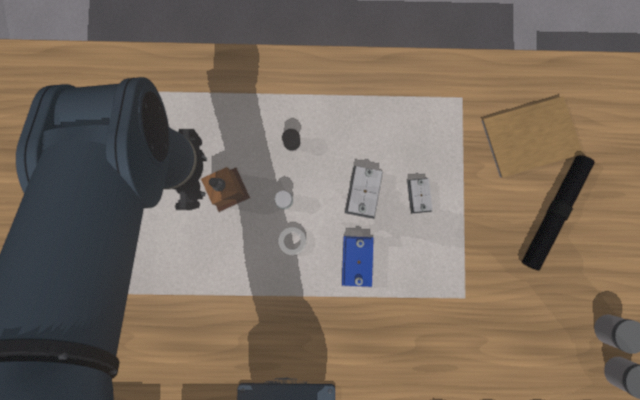

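```bash
python3 -c "
from h import *
print(order.sign_off())"
```

```text
the job is handed in; nothing more can be done
None
```

The job is done and handed in at about 32 s. The punch was fired once on the blank through the larger grey fixture's guide plate, and it is back in its stand.

- **Firing:** the nose met the blank about 20 mm below the plate top, the low end of the stated range. Wrist force climbed to about 15 N. It then fell at once to 7.6 N while the tool gave about 1 mm, which I read as the trip; the trip joint itself can't be read. I let up straight away, well short of the inner stop. Without the punch's weight, the push peaked at roughly 16.5 N, under the 20 N limit.
- **Back in the stand:** the collar met the stand at TCP z = 0.0781, the same height as when I picked it up. The side and wrist pictures show it upright on its collar. The gripper is open and clear, with about 0 N on the wrist.
- **Other things:** in the last top view the spool, jar and tape roll sit where they were at the start.
- **What disagreed:** the fingertips were really about 24 mm behind the reported TCP and about 5 mm off in y. I worked from the camera views and light contact instead: the fingertips pressed on the collar with about 5 N once before the grasp. A sideways force of about 2.4 N built up during the press, and I eased it before the trip.

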